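Pin a control unit down in its bench cradle

TASK

Pin the open control unit down in its cradle: put every steel pin from the holder through an ear of its own as far as its sprung catch lets it go by hand, then take the mallet and strike each pin down until its head rests on the ear. Do not push the pins down past the catch with the gripper and do not hit the unit or cradle with the mallet; finally stand the mallet back on its head, wholly on the grey mat, and leave everything else on the bench where it is.

Things in the scene. Friction and masses are not known exactly. Their poses are not given: they have to be found in the camera images.
- cradle: Fixed cradle holding an open engine control unit (aluminium rim, green board). Base 175 x 235 mm, black sockets on its -x side. Origin: centre of the underside, on the bench; z up. Four square ears 36 x 36 mm, 55 mm high, at x = +-55, y = +-90 mm, each with an upright hole; nothing else of it is higher than 55 mm.
- ear0 (a point): Centre of the hole mouth on the top face of an ear, 55 mm above the bench. Hole 15 mm square. A sprung catch inside, 28 mm below the mouth, stops a pin pushed in by hand. A blow or push of 9 to 13 N drives the catch down, and it stays down; 16 mm lower the pin is home, its head on the ear. Any ear takes any pin.
- ear1 (a point): Like ear0, another of the four ears.
- ear2 (a point): Like ear0, another of the four ears.
- ear3 (a point): Like ear0, another of the four ears.
- pin0_head (a point): Centre of the head of a plain steel pin (3 or 4 of the 4 pins are present). Head: 24 mm across, 22 mm high (11 mm up and down from here); under it a rod 12 mm across, 44 mm long with a fully rounded end. 60 g. z: up along the pin. Upright in the holder at the start. In an ear this point is 27 mm above the ear's top when on the catch, 11 mm when home.
- pin0_tip (a point): Lower end of the rod of pin0, 55 mm below pin0_head.
- pin1_head (a point): Like pin0_head, on another such pin.
- pin1_tip (a point): Lower end of the rod of pin1, 55 mm below pin1_head.
- pin2_head (a point): Like pin0_head, on another such pin.
- pin2_tip (a point): Lower end of the rod of pin2, 55 mm below pin2_head.
- pin3_head (a point): Like pin0_head, on another such pin.
- pin3_tip (a point): Lower end of the rod of pin3, 55 mm below pin3_head.
- holder: Fixed black block 130 x 130 mm, 40 mm high, with four square holes (15 mm) 64 mm apart in a square, parallel to its sides; the pins stand in them at the start, 28 mm deep, undersides of the heads 16 mm above the block. Origin: centre of its underside.
- mat: Fixed thin grey mat, 200 mm (x) by 140 mm (y), 4 mm thick, on which the mallet stands at the start. Origin: centre of its underside.
- mallet_mid (a point): Centre of the head of a soft-faced mallet (350 g, mostly the head). Head: upright cylinder 50 mm across, 56 mm high, standing on its flat striking face 28 mm below this point. The wooden handle, 22 mm wide and high, runs level from the head along -x, to 150 mm from this point; z up. May be knocked aside during the job.
- mallet: The same mallet; origin at the centre of its lower face.
- interface: Bystander, to be left alone: flat aluminium interface box with orange ends, 80 x 120 x 26 mm. Origin: centre of the underside.
- plug: Bystander, to be left alone: black connector plug, 42 x 50 x 18 mm. Origin: centre of the underside.
- jar: Bystander, to be left alone: small glass jar, 44 mm across, 45 mm high. Origin: centre of the underside.
- module: Bystander, to be left alone: small closed aluminium module, 84 x 90 x 22 mm. Origin: centre of the underside.
- can: Bystander, to be left alone: upright can, 56 mm across, 140 mm high. Origin: centre of the underside.
- wrench: Bystander, to be left alone: steel ring wrench lying flat, 155 mm long. Origin: centre of the underside.
- gauge: Bystander, to be left alone: grey handheld meter, 130 x 70 x 37 mm. Origin: centre of the underside.
Things that resemble listed ones, but are neither listed nor needed, are in the scene too. Leave any pink look-alike of the mallet alone.

How it is judged:
By the outcome, as a careful person would: the job done as asked, in the order asked, and still so for the second after the job is handed in, with the robot touching nothing.
Of pin0, pin1, pin2, pin3 only 3 to 4 are there at a start; the rules pass over those that are not, and their reading is None.
At some moment in a run one of mallet may be knocked a few centimetres aside while the robot is not near it.
It also fails if it takes over 210 s, if anything falls off the work surface, if the arm or the gripper's body presses on something with over 40 N, if the wrist force passes 120 N, or if a joint passes its speed limit or range.

ROBOT

A 6-joint arm with a two-finger parallel gripper is mounted at the origin on the work surface. World frame = base frame: x ahead of the robot, y to its left, z up, the work surface at z = 0. Lengths are in m, angles in degrees, forces in N, time in s.
With the tool pointing down it reaches from about 0.4 to 0.825 m from the base axis. Payload 7 kg.
Tool frame: the origin (TCP) lies midway between the tips of the shut fingers; the grasp point (between the pads) lies 19 mm behind it; z points along the fingers, y is the direction in which the jaws open and shut (so a half turn about z gives the same grasp; the last joint's range is limited). The gripper opens to 88 mm and grips with 3 to 60 N. Pads are 19 mm wide; open, the fingers measure 130 mm over their backs; the gripper's body (78 mm by 193 mm) begins 47 mm behind the grasp point.
Start: joints at [-56.889, 20.546, 0.682, 0, -70.136, -16.507], TCP at [0.193, -0.647, 0.227] pointing down, gripper open.
Joint ranges: [-176.03, 176.03], [-82.01, 121.73], [-58.28, 71.71], [-173.87, 95.51], [-174.79, -0.11], [-173.66, 173.66]. Speed limits (degrees/s): [136.94, 136.94, 172.46, 180, 180, 180].

INTERFACE

Orientations are given as [roll, pitch, yaw] about the fixed x, y, z axes, in that order (R = Rz(yaw) Ry(pitch) Rx(roll)).
In Python, from plant import get_state, capture, get_calibration, close_job, boxes_of, cut_out gives the robot as it stands.
- The arm moves only by the tool apply_moves, never from a script. Its argument "commands" is a list of rows, each an object with "grip": the closure, from 0 (fully open) to 1 (shut); "slide": the shift along the tool's x, y, z in m, a list of three; "roll": the turn about the tool's z in degrees. In form: [{"grip": grip, "slide": [x, y, z], "roll": roll}, ...]. A call has 1 to 5 rows; each row is the pose to reach, as a shift and turn from the pose commanded when the call began, along the tool's axes at that moment; what a row does not reach only later rows make up. A row lasts 1/8 s, in which the tool goes at most 62.5 mm and 10.7 degrees, less where a joint would pass 70% of its speed; a pose out of reach is approached as far as the arm can. A call with a gripper value outside its range is refused whole. The fingers move at their own pace and stop on an object; "grip_force" is the grip in N (left out, the last holds). Time passes only in rows, so rows that repeat a pose let the fingers close. It gives the time, the measured TCP pose, the force and the opening at its end, in the units of the state.
- get_state(): the state, without advancing time (a new reading comes with each control period).
- capture(name): name is "side" or "top" or "wrist"; returns (picture, depth): 384x512x3 uint8, red, green, blue; 384x512 float32, m along the optical axis (not along the pixel's ray), 0 where there is no reading.
- get_calibration(name): a dict with "mtx" (3x3 intrinsics, pixels), "distortion" ([k1, k2, p1, p2, k3] as OpenCV has them; the pictures are not rectified), "R" (3x3) and "t" (3): a world point X has camera coordinates R X + t. Camera axes: x right, y down, z forward; pixel columns grow to the right and rows downward; lengths in m; the calibration is good to about 2 mm. A picture is of the moment at which its call begins: read the wrist's pose just before it. get_calibration takes no time and is no camera call; for the wrist camera it gives the pose at the moment of the call.
- close_job(): hands the job in, once; it reports no verdict.
Trained networks look in the newest picture that a camera, given by its name, has taken for a name from the list of things; names that differ only in an ending like _2 or _b are one class to them, and where a whole thing is asked for, a point or a joint stands for the part that bears it (a point fixed in the world has none). Each returns a list of dicts, best first, with "score" (0 to 1); they miss things now and then, are a little off and sometimes report something else, mostly with a low value. They report only what shows in the picture. A call takes as long as a camera call. They do not tell look-alikes from the thing itself.
- boxes_of(name, camera): "position" ([x, y, z] in m, in the coordinates of the camera as it stood for that picture, good to about 4 mm: the middle of the surface that is visible of it).
- cut_out(name, camera): "mask" (384x512 bool, what is visible of it).
The state is a dict: "time_s": time; "joints": joint angles; "qd": joint speeds; "joint_torque": joint torques, N m; "tcp_pos": TCP position; "eef_rot": TCP orientation; "contact_force": force on the tool from outside, world axes, zero at the start; "moment": the same for the moment, N m; "gripper_width": finger opening in m.
Only numpy, scipy, OpenCV 4.12 (cv2) and the standard library are available. Lean on these libraries where they do the work, as an engineer would, in place of code of your own. Each camera call takes 0.05 s, during which the arm holds its last target.

## Working session

There is one attempt and no reset: what is moved stays moved. The work goes in short steps, Python scripts to look and compute and a tool call to move; the robot and the scene stay as the last step left them, time stands still between calls to the robot, and variables do not carry over. Pictures are saved under pics/ and viewed, and the job is handed in when it is done.

Besides the shell and the picture viewer there is one more tool, called as name(argument=value, ...) on one line, values as JSON. apply_moves: Moves the arm, as the interface text tells. Its arguments: {"type":"object","properties":{"commands":{"type":"array"},"grip_force":{"type":"number"}},"required":["commands"]}

```bash
ls; mkdir -p pics
cat > h.py <<'E'
import numpy as np, cv2
from plant import get_state, capture, get_calibration, close_job, boxes_of, cut_out
from scipy.spatial.transform import Rotation as Ro
def cam2w(p,c): return np.array(c["R"]).T@(np.array(p)-np.array(c["t"]))
def proj(X,c):
    X=np.atleast_2d(X).astype(float)
    return cv2.projectPoints(X,cv2.Rodrigues(np.array(c["R"],float))[0],np.array(c["t"],float),np.array(c["mtx"],float),np.array(c["distortion"],float))[0][:,0]
def ray(uv,c):
    u=cv2.undistortPoints(np.array([[uv]],float),np.array(c["mtx"],float),np.array(c["distortion"],float))[0,0]
    R=np.array(c["R"]); return -R.T@np.array(c["t"]), R.T@np.array([u[0],u[1],1.])
def atz(uv,z,c):
    o,d=ray(uv,c); return o+d*(z-o[2])/d[2]
def cloud(depth,c):
    K=np.array(c["mtx"],float); h,w=depth.shape
    g=np.stack(np.meshgrid(np.arange(w),np.arange(h)),-1).reshape(-1,1,2).astype(float)
    u=cv2.undistortPoints(g,K,np.array(c["distortion"],float))[:,0]
    P=np.c_[u,np.ones(len(u))]*depth.reshape(-1,1)
    return ((P-np.array(c["t"]))@np.array(c["R"])).reshape(h,w,3)
def save(n,im,s=1):
    cv2.imwrite("pics/"+n,cv2.resize(im[...,::-1],None,fx=s,fy=s,interpolation=cv2.INTER_CUBIC))
E
python3 - <<'E'
from h import *
s=get_state();print(s)
for n in ["top","side","wrist"]:
    im,d=capture(n);save(n+"0.png",im,1.5);c=get_calibration(n);print(n,cam2w([0,0,0],c),np.array(c["R"])[2],np.array(c["mtx"])[0,0])
    np.savez(n+"0.npz",im=im,d=d)
    for k in ["cradle","ear0","pin0_head","holder","mat","mallet_mid","can"]:
        for b in boxes_of(k,n):
            p=cam2w(b["position"],c);print(k,round(b["score"],2),p.round(3),proj(p,c)[0].round())
E
```

```text
pics
{'time_s': 0.0, 'joints': array([-5.68890491e+01,  2.05913487e+01,  6.34552069e-01, -2.21333738e-02,
       -7.01342570e+01, -1.65078703e+01]), 'qd': array([ 0.05714927,  0.1128055 , -0.04940538, -0.0225674 , -0.05479527,
        0.00125056]), 'joint_torque': array([ 3.62684923e-04, -5.82724857e+01,  2.93056870e+01,  6.99741483e+00,
        6.79255289e-03, -1.20662326e-04]), 'tcp_pos': array([ 0.19273802, -0.64639811,  0.22562323]), 'eef_rot': array([ 1.79906787e+02, -5.92627625e-03, -1.63404452e+02]), 'contact_force': array([-0.39958734,  0.10379558, -0.76950678]), 'moment': array([-0.01051958, -0.01134031, -0.00442116]), 'gripper_width': 0.08746702320574921}
top [0.32920177 0.0051706  0.93108324] [ 0.19337005  0.01126749 -0.9810612 ] 359.55720940907355
cradle 0.7 [0.49  0.004 0.048] [260. 200.]
cradle 0.59 [ 0.474 -0.294  0.041] [379. 210.]
ear0 0.8 [0.486 0.003 0.052] [260. 201.]
mat 0.69 [ 0.52  -0.341  0.006] [391. 195.]
mallet_mid 0.8 [ 0.471 -0.294  0.042] [379. 211.]
mallet_mid 0.68 [ 0.198 -0.262  0.041] [369. 325.]
can 0.73 [0.756 0.201 0.107] [184.  88.]
can 0.37 [ 0.767 -0.176  0.033] [330. 101.]
side [0.02354816 0.71453278 0.73445272] [ 0.42490776 -0.66808492 -0.61083217] 414.06905278595644
cradle 0.96 [0.477 0.049 0.047] [245. 211.]
ear0 0.71 [0.481 0.052 0.048] [243. 211.]
pin0_head 0.58 [ 0.48  -0.286  0.045] [302. 151.]
pin0_head 0.41 [0.446 0.363 0.077] [172. 295.]
holder 0.63 [0.475 0.046 0.048] [246. 211.]
holder 0.32 [0.588 0.377 0.042] [120. 282.]
mat 0.81 [ 0.522 -0.3    0.   ] [292. 157.]
mallet_mid 0.73 [ 0.479 -0.281  0.039] [302. 153.]
can 0.59 [0.762 0.222 0.081] [113. 203.]
wrist [ 0.12612485 -0.66755708  0.38447145] [ 0.24757248  0.07406808 -0.96603405] 332.718585165743
mat 0.51 [ 0.447 -0.361  0.003] [395. 379.]
```

View pics/top0.png

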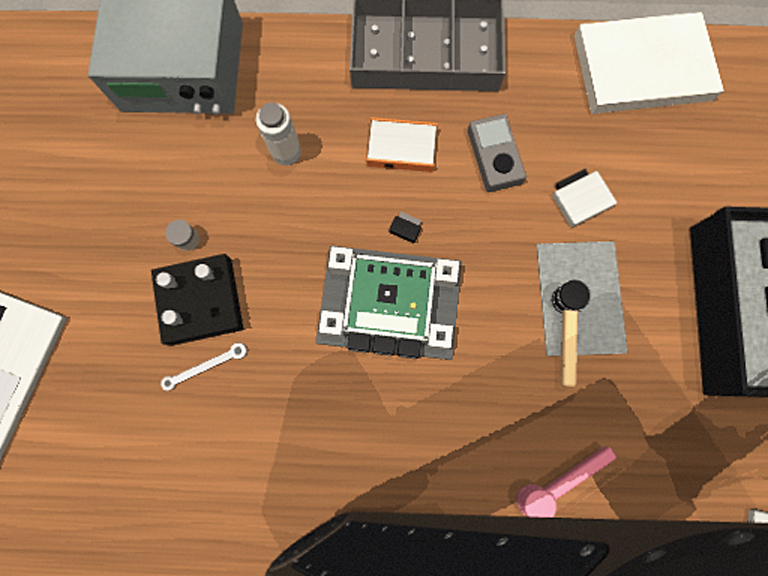

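View pics/side0.png

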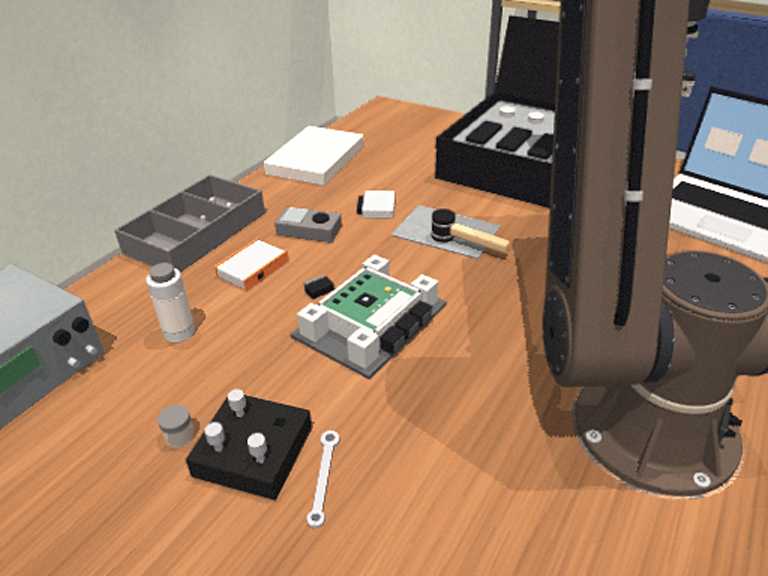

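View pics/wrist0.png

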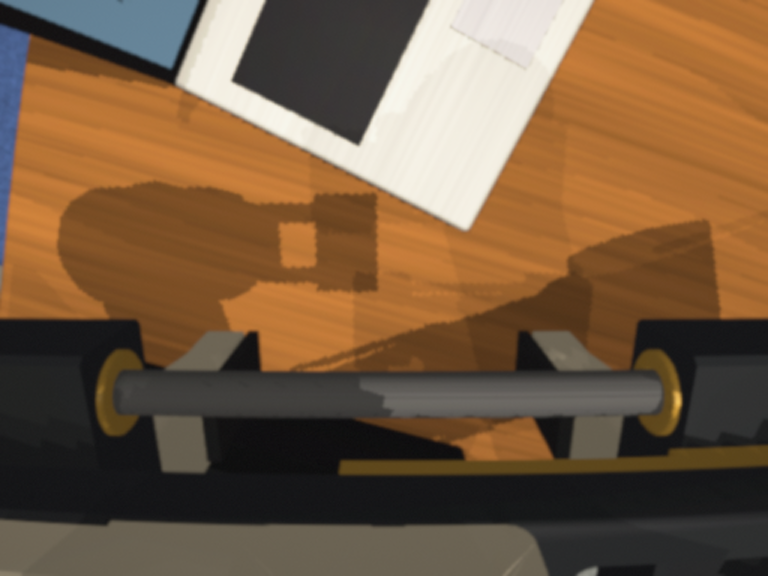

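Three pins are in the holder at scaled top-view pixels (166,279), (204,270) and (170,318). There are two mallet candidates: the black head with the wooden handle at (574,295), and the pink one at (538,500). The black one on the grey mat fits the description; the pink one is the look-alike. I'll measure next.

Run:
```python
from h import *
for n in ["top","side"]:
    z=np.load(n+"0.npz");im,d=z["im"],z["d"];c=get_calibration(n);P=cloud(d,c)
    g=im.astype(int)
    ok=d>0
    def reg(m,name):
        k,l,st,ce=cv2.connectedComponentsWithStats(m.astype(np.uint8))
        for i in range(1,k):
            if st[i,4]>=12:
                q=P[l==i];print(n,name,st[i,4],"px",ce[i].round(),"med",np.median(q,0).round(4),"ctr",((q.min(0)+q.max(0))/2).round(4))
    X,Y,Z=P[...,0],P[...,1],P[...,2]
    bright=g.min(-1)>150
    reg(ok&(abs(Z-.055)<.006)&(abs(X-.49)<.13)&(abs(Y-.0)<.15)&bright,"ears")
    reg(ok&(Z>.066)&(Z<.095)&(abs(X-.47)<.12)&(abs(Y-.37)<.12),"pins")
    reg(ok&(abs(Z-.04)<.004)&(abs(X-.47)<.12)&(abs(Y-.37)<.12),"holder")
    reg(ok&(Z>.050)&(Z<.08)&(abs(X-.47)<.08)&(abs(Y+.3)<.08),"mhead")
    reg(ok&(Z>.034)&(Z<.05)&(abs(X-.42)<.12)&(abs(Y+.3)<.08)&(g[...,0]>g[...,2]+40),"handle")
im=np.load("top0.npz")["im"]; save("top_c.png",im[150:270,90:300],3.5); save("top_m.png",im[150:270,340:440],5)
im=np.load("side0.npz")["im"]; save("side_c.png",im[150:340,110:310],3)
```

```text
top ears 581 px [233. 190.] med [0.5425 0.0814 0.0545] ctr [0.5047 0.028  0.0545]
top ears 471 px [293. 202.] med [ 0.4803 -0.0774  0.0546] ctr [ 0.4872 -0.0807  0.0541]
top ears 303 px [258. 215.] med [0.4525 0.0056 0.0505] ctr [0.4526 0.0091 0.0516]
top ears 135 px [256. 222.] med [0.4338 0.012  0.0529] ctr [0.434  0.0108 0.0533]
top pins 83 px [134. 181.] med [0.5242 0.3123 0.0777] ctr [0.5246 0.3136 0.0748]
top pins 89 px [110. 186.] med [0.5083 0.3722 0.0772] ctr [0.5095 0.3733 0.0736]
top pins 88 px [113. 211.] med [0.4468 0.3562 0.0775] ctr [0.4466 0.3585 0.0738]
top holder 2215 px [130. 199.] med [0.4832 0.3335 0.0399] ctr [0.4872 0.3362 0.04  ]
top mhead 334 px [383. 196.] med [ 0.5056 -0.2994  0.0602] ctr [ 0.5053 -0.3004  0.0573]
top handle 476 px [380. 232.] med [ 0.4162 -0.2941  0.0426] ctr [ 0.4211 -0.2946  0.0406]
side ears 1117 px [248. 202.] med [0.4639 0.0244 0.0538] ctr [0.4993 0.0071 0.0543]
side pins 109 px [157. 265.] med [0.525  0.3191 0.0771] ctr [0.5278 0.3159 0.0734]
side pins 133 px [142. 288.] med [0.5096 0.3812 0.0767] ctr [0.5129 0.3795 0.0729]
side pins 127 px [171. 295.] med [0.448  0.3643 0.0771] ctr [0.4505 0.3624 0.0734]
side holder 2570 px [167. 292.] med [0.4834 0.3425 0.0399] ctr [0.4876 0.3394 0.0399]
side holder 41 px [120. 284.] med [0.5826 0.381  0.0404] ctr [0.5849 0.3766 0.04  ]
side mhead 147 px [296. 144.] med [ 0.5062 -0.2904  0.0599] ctr [ 0.5085 -0.298   0.057 ]
side handle 245 px [320. 157.] med [ 0.421  -0.2869  0.0423] ctr [ 0.4241 -0.2909  0.0411]
```

View pics/top_c.png

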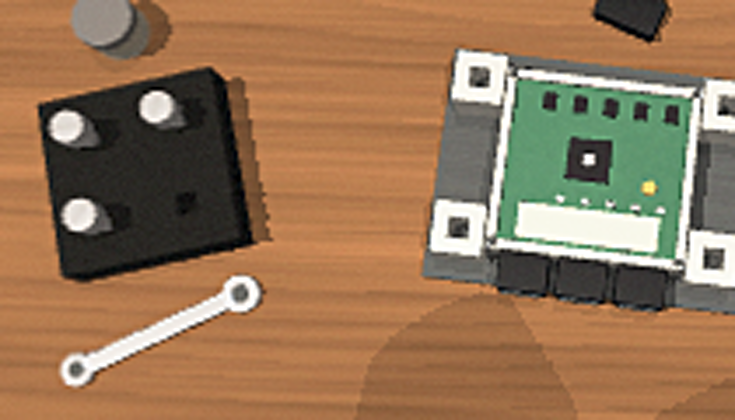

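View pics/top_m.png

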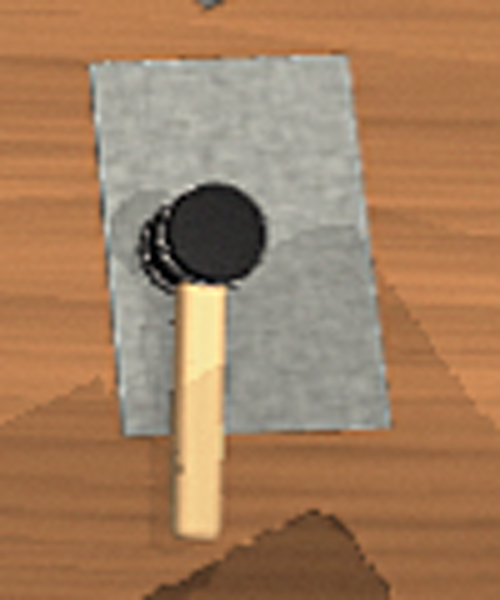

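```bash
cat >> h.py <<'E'
def to(*pts, yaw=None):
    """tool-frame slides from current measured pose (tool assumed straight down)"""
    s=get_state(); p=np.array(s["tcp_pos"]); y=np.radians(s["eef_rot"][2])
    T=np.array([[np.cos(y),np.sin(y),0],[np.sin(y),-np.cos(y),0],[0,0,-1]])
    for q in pts: print("slide",(T@(np.array(q)-p)).round(4))
    print("t",round(s["time_s"],2),"pos",p.round(4),"rot",np.array(s["eef_rot"]).round(2),"F",np.array(s["contact_force"]).round(1),"w",round(s["gripper_width"],4))
E
python3 -c "
from h import *
to([.45,-.4,.3],[.45,0,.3])"
```

```text
slide [-0.317   0.1631 -0.0734]
slide [-0.4312  0.5464 -0.0734]
t 1.2 pos [ 0.1929 -0.6468  0.2266] rot [-180.     0.  -163.4] F [-0.3  1.2  0. ] w 0.0875
```

apply_moves(commands=[{"grip": 0.5, "slide": [-0.06, 0.03, -0.015], "roll": 0}, {"grip": 0.5, "slide": [-0.12, 0.06, -0.03], "roll": 0}, {"grip": 0.5, "slide": [-0.18, 0.09, -0.045], "roll": 0}, {"grip": 0.5, "slide": [-0.24, 0.12, -0.06], "roll": 0}, {"grip": 0.5, "slide": [-0.29, 0.15, -0.073], "roll": 0}], grip_force=20)

```text
time_s: 1.82
tcp_pos: [0.4142, -0.4344, 0.2954]
eef_rot: [-180.0, 0.0, -163.4]
contact_force: [1.8, -1.8, 0.1]
gripper_width: 0.0461
```

apply_moves(commands=[{"grip": 0.5, "slide": [-0.016, 0.06, 0], "roll": 0}, {"grip": 0.5, "slide": [-0.032, 0.12, 0], "roll": 0}, {"grip": 0.5, "slide": [-0.048, 0.18, 0], "roll": 0}, {"grip": 0.5, "slide": [-0.064, 0.24, 0], "roll": 0}, {"grip": 0.5, "slide": [-0.08, 0.3, 0], "roll": 0}])

```text
time_s: 2.45
tcp_pos: [0.4035, -0.1238, 0.2951]
eef_rot: [-180.0, 0.1, -163.4]
contact_force: [1.9, -0.3, -0.1]
gripper_width: 0.044
```

apply_moves(commands=[{"grip": 0.5, "slide": [-0.03, 0.05, 0], "roll": 0}, {"grip": 0.5, "slide": [-0.06, 0.1, 0], "roll": 0}, {"grip": 0.5, "slide": [-0.06, 0.1, 0], "roll": 0}, {"grip": 0.5, "slide": [-0.06, 0.1, 0], "roll": 0}])

```text
time_s: 2.95
tcp_pos: [0.4327, -0.0124, 0.2947]
eef_rot: [-180.0, -0.0, -163.3]
contact_force: [-0.4, -0.9, -0.3]
gripper_width: 0.0438
```

Run:
```python
from h import *
to([.45,0,.3]); print(get_state()["joints"].round(1))
im,d=capture("wrist");c=get_calibration("wrist");save("wr1.png",im,1.5);np.savez("wr1.npz",im=im,d=d,c=np.array([c],dtype=object))
```

```text
slide [-0.0201  0.0069 -0.0053]
t 2.95 pos [ 0.4327 -0.0124  0.2947] rot [-1.8000e+02 -1.0000e-02 -1.6332e+02] F [-0.4 -0.9 -0.3] w 0.0438
[ 24.7  -5.6 -21.2   0.  -74.4 -98. ]
```

View pics/wr1.png

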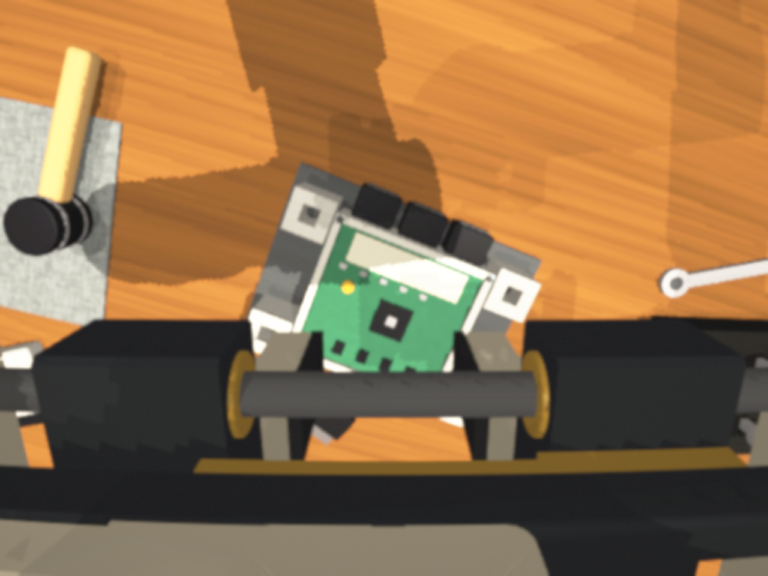

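apply_moves(commands=[{"grip": 0.5, "slide": [-0.06, 0, 0], "roll": 0}, {"grip": 0.5, "slide": [-0.12, -0.03, 0], "roll": 0}, {"grip": 0.5, "slide": [-0.14, -0.03, 0], "roll": 0}, {"grip": 0.5, "slide": [-0.14, -0.03, 0], "roll": 0}])

```text
time_s: 3.5
tcp_pos: [0.5765, -0.003, 0.2932]
eef_rot: [-180.0, -0.1, -163.6]
contact_force: [1.1, 0.9, 0.4]
gripper_width: 0.0435
```

Run:
```python
from h import *
to([.6,.34,.3]); print(get_state()["joints"].round(1))
im,d=capture("wrist");c=get_calibration("wrist");save("wr2.png",im,1.5);np.savez("wr2.npz",im=im,d=d,c=np.array([c],dtype=object))
```

```text
slide [-0.1195  0.3224 -0.0068]
t 3.5 pos [ 0.5765 -0.003   0.2932] rot [-1.7999e+02 -1.4000e-01 -1.6358e+02] F [1.1 0.9 0.4] w 0.0435
[ 19.1   9.3  -5.9  -0.  -75.  -92.7]
```

View pics/wr2.png

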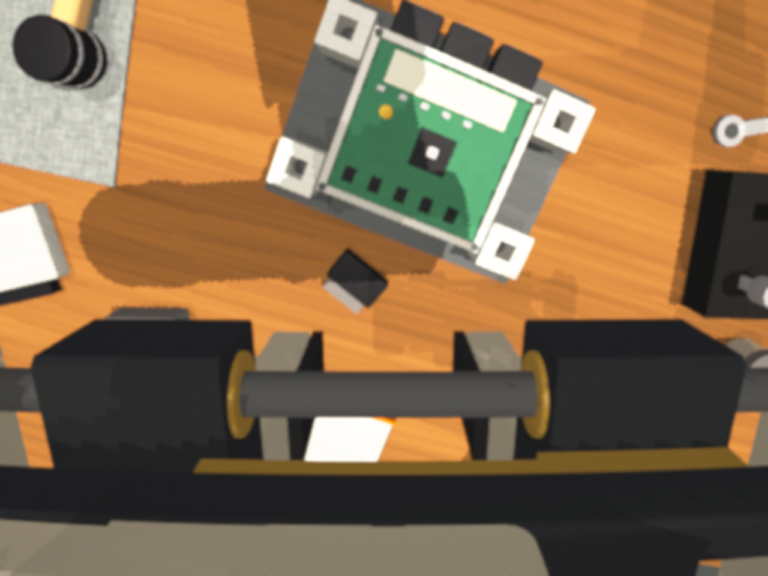

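```bash
cat > ears.py <<'E'
from h import *
from scipy.optimize import least_squares
def holes(im,guess,r):
    g=im.min(-1); out=[]
    for u,v in guess:
        u,v=int(round(u)),int(round(v)); u0,v0=max(u-r,0),max(v-r,0)
        w=cv2.resize(g[v0:v+r+1,u0:u+r+1],None,fx=8,fy=8,interpolation=cv2.INTER_CUBIC)
        t=(np.percentile(w,90)*.78)
        m=(w<t).astype(np.uint8); k,l,st,ce=cv2.connectedComponentsWithStats(m)
        cc=[(np.hypot(*(ce[i]-np.array([(u-u0+.5)*8,(v-v0+.5)*8]))),i) for i in range(1,k) if st[i,4]>60]
        i=min(cc)[1]; bb=st[i]
        ctr=ce[i]
        out.append([u0+(ctr[0]+.5)/8-.5,v0+(ctr[1]+.5)/8-.5]); print("area px",st[i,4]/64,"bbox",(bb[:4]/8).round(1))
    return np.array(out)
cw=np.load("wr2.npz",allow_pickle=True); C=cw["c"][0]
uw=holes(cw["im"],np.array([(346,28),(297,166),(565,121),(505,250)])/1.5,8)
ct=get_calibration("top"); t=np.load("top0.npz")
ut=holes(t["im"],np.array([(713/3.5+90,258/3.5+150),(730/3.5+90,105/3.5+150),(458/3.5+90,227/3.5+150),(480/3.5+90,77/3.5+150)]),5)
M=np.array([[-.055,-.09],[.055,-.09],[-.055,.09],[.055,.09]])
def mod(p):
    R=np.array([[np.cos(p[2]),-np.sin(p[2])],[np.sin(p[2]),np.cos(p[2])]]); return np.c_[M@R.T+p[:2],np.full(4,p[3])]
def fit(sets):
    f=lambda p: np.concatenate([(proj(mod(p),c)-u).ravel() for u,c in sets])
    r=least_squares(f,[.49,0,-.1,.055] ); print(r.x.round(4),np.degrees(r.x[2]).round(2),"rms px",np.sqrt(np.mean(r.fun**2)).round(2)); return mod(r.x)
for S in ([(uw,C)],[(ut,ct)],[(uw,C),(ut,ct)]): print(fit(S).round(4))
print("indiv wrist z=.055");[print(atz(u,.055,C).round(4)) for u in uw]
print("indiv top");[print(atz(u,.055,ct).round(4)) for u in ut]
E
python3 ears.py
```

```text
area px 183.09375 bbox [ 0.   0.  15.5 16. ]
area px 147.75 bbox [ 1.   1.5 14.  15.5]
area px 148.828125 bbox [ 0.   0.5 14.8 15.2]
area px 120.5 bbox [ 1.1  1.9 13.6 13.4]
area px 41.25 bbox [1.5 1.2 6.9 7.1]
area px 39.171875 bbox [0.8 1.9 7.  7.4]
area px 40.8125 bbox [1.1 1.6 7.2 6.9]
area px 38.390625 bbox [1.8 1.9 6.6 6.5]
[ 0.4962  0.006  -0.089   0.0538] -5.1 rms px 0.14
[[ 0.4334 -0.0787  0.0538]
 [ 0.543  -0.0885  0.0538]
 [ 0.4494  0.1005  0.0538]
 [ 0.559   0.0908  0.0538]]
[ 0.4956  0.0054 -0.0914  0.0551] -5.24 rms px 0.05
[[ 0.4326 -0.0792  0.0551]
 [ 0.5421 -0.0893  0.0551]
 [ 0.449   0.1     0.0551]
 [ 0.5586  0.09    0.0551]]
[ 0.4961  0.0059 -0.0894  0.0537] -5.12 rms px 0.18
[[ 0.4333 -0.0788  0.0537]
 [ 0.5429 -0.0887  0.0537]
 [ 0.4494  0.1004  0.0537]
 [ 0.5589  0.0906  0.0537]]
indiv wrist z=.055
[ 0.4336 -0.0788  0.055 ]
[ 0.5428 -0.088   0.055 ]
[0.4495 0.1002 0.055 ]
[0.559  0.0903 0.055 ]
indiv top
[ 0.4324 -0.0794  0.055 ]
[ 0.5422 -0.0891  0.055 ]
[0.4491 0.1    0.055 ]
[0.5586 0.09   0.055 ]
```

apply_moves(commands=[{"grip": 0.5, "slide": [-0.02, 0.06, 0], "roll": 0}, {"grip": 0.5, "slide": [-0.04, 0.12, 0], "roll": 0}, {"grip": 0.5, "slide": [-0.06, 0.18, 0], "roll": 0}, {"grip": 0.5, "slide": [-0.08, 0.24, 0], "roll": 0}, {"grip": 0.5, "slide": [-0.1, 0.295, 0], "roll": 0}])

```text
time_s: 4.18
tcp_pos: [0.5864, 0.3106, 0.296]
eef_rot: [180.0, 0.1, -163.4]
contact_force: [1.1, 0.1, 0.8]
gripper_width: 0.0438
```

apply_moves(commands=[{"grip": 0.5, "slide": [-0.02, 0.03, 0], "roll": 0}, {"grip": 0.5, "slide": [-0.02, 0.03, 0], "roll": 0}, {"grip": 0.5, "slide": [-0.02, 0.03, 0], "roll": 0}])

```text
time_s: 4.55
tcp_pos: [0.5973, 0.3433, 0.2952]
eef_rot: [180.0, 0.0, -163.4]
contact_force: [-0.1, -0.5, -0.2]
gripper_width: 0.0439
```

Run:
```python
from h import *
to([.6,.34,.3])
im,d=capture("wrist");c=get_calibration("wrist");save("wr3.png",im,1.5);np.savez("wr3.npz",im=im,d=d,c=np.array([c],dtype=object))
for k in ["pin0_head"]:
  for b in boxes_of(k,"wrist"):
    p=cam2w(b["position"],c);print(k,round(b["score"],2),p.round(4),proj(p,c)[0].round(1))
```

```text
slide [-0.0016 -0.0039 -0.0048]
t 4.55 pos [0.5973 0.3433 0.2952] rot [ 1.8000e+02  1.0000e-02 -1.6343e+02] F [-0.1 -0.5 -0.2] w 0.0439
pin0_head 0.4 [0.511  0.3792 0.0781] [313.4  96. ]
```

View pics/wr3.png

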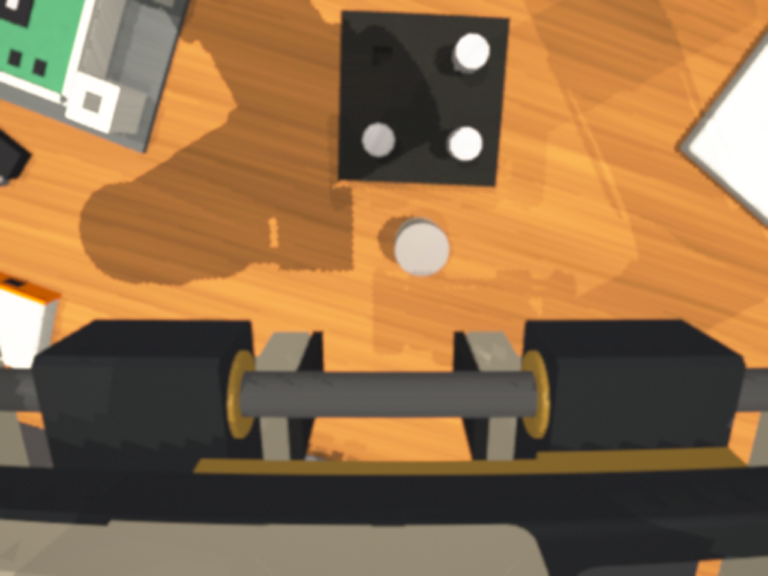

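Run:
```python
from h import *
for f,n in (("wr3.npz",None),("top0.npz","top"),("side0.npz","side")):
    z=np.load(f,allow_pickle=True); c=z["c"][0] if n is None else get_calibration(n)
    P=cloud(z["d"],c); X,Y,Z=[P[...,i] for i in range(3)]
    m=(z["d"]>0)&(Z>.0735)&(Z<.09)&(abs(X-.47)<.12)&(abs(Y-.36)<.12)
    k,l,st,ce=cv2.connectedComponentsWithStats(m.astype(np.uint8))
    for i in range(1,k):
        if st[i,4]>15:
            q=P[l==i]; z0=np.median(q[:,2]); ok=abs(q[:,2]-z0)<.003
            (x,y),r=cv2.minEnclosingCircle(q[ok,:2].astype(np.float32)); print(f,st[i,4],"mean",q[ok].mean(0).round(4),"circ",round(x,4),round(y,4),round(r,4))
to([.509,.3755,.12],[.509,.3755,.048])
```

```text
wr3.npz 421 mean [0.4501 0.3598 0.0777] circ 0.4499 0.3599 0.0119
wr3.npz 374 mean [0.5272 0.3139 0.0778] circ 0.5273 0.3138 0.012
wr3.npz 363 mean [0.5115 0.3756 0.0776] circ 0.5114 0.3759 0.0119
top0.npz 71 mean [0.5254 0.314  0.0782] circ 0.5252 0.3142 0.0113
top0.npz 73 mean [0.5094 0.3736 0.0777] circ 0.5098 0.3735 0.0117
top0.npz 74 mean [0.4474 0.3578 0.0778] circ 0.4473 0.3584 0.0122
side0.npz 81 mean [0.5271 0.3175 0.0778] circ 0.528 0.3169 0.0123
side0.npz 97 mean [0.512  0.3797 0.0771] circ 0.5136 0.3799 0.0127
side0.npz 102 mean [0.4496 0.3633 0.0775] circ 0.451 0.3624 0.013
slide [0.0757 0.0564 0.1756]
slide [0.0757 0.0564 0.2476]
t 4.65 pos [0.5976 0.343  0.2956] rot [ 1.7998e+02  5.0000e-02 -1.6346e+02] F [ 0.8 -0.3 -0.9] w 0.0438
```

```bash
python3 -c "
from h import *
to([.5272,.3139,.048])"
```

```text
slide [ 0.0758 -0.0079  0.2476]
t 4.65 pos [0.5976 0.343  0.2956] rot [ 1.7998e+02  5.0000e-02 -1.6346e+02] F [ 0.8 -0.3 -0.9] w 0.0438
```

apply_moves(commands=[{"grip": 0.5, "slide": [0.05, -0.004, 0.04], "roll": 0}, {"grip": 0.5, "slide": [0.0755, -0.008, 0.09], "roll": 0}, {"grip": 0.5, "slide": [0.0755, -0.008, 0.15], "roll": 0}, {"grip": 0.5, "slide": [0.0755, -0.008, 0.19], "roll": 0}, {"grip": 0.5, "slide": [0.0755, -0.008, 0.19], "roll": 0}])

```text
time_s: 5.28
tcp_pos: [0.5262, 0.3127, 0.1027]
eef_rot: [-179.9, -0.3, -163.5]
contact_force: [0.4, 1.2, 0.8]
gripper_width: 0.044
```

```bash
python3 -c "
from h import *
to([.5272,.3139,.048])
im,d=capture('wrist');save('wr4.png',im,1.2)"
```

```text
slide [-0.0013  0.0009  0.0547]
t 5.28 pos [0.5262 0.3127 0.1027] rot [-179.86   -0.27 -163.48] F [0.4 1.2 0.8] w 0.044
```

View pics/wr4.png

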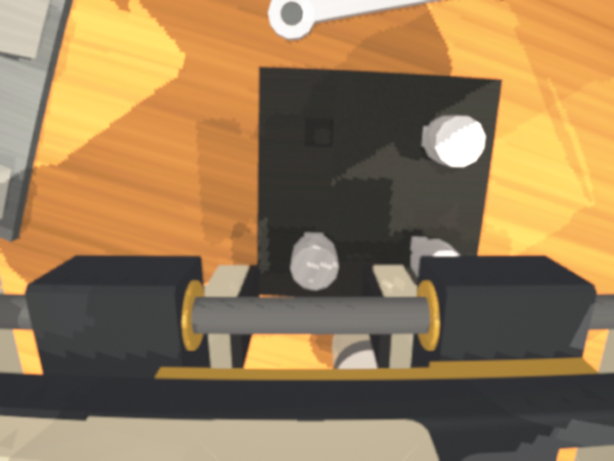

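The pin at (315,262) is centred between the jaws, so I'll descend and grip.

apply_moves(commands=[{"grip": 0.5, "slide": [-0.001, 0.001, 0.03], "roll": 0}, {"grip": 0.5, "slide": [-0.001, 0.001, 0.05], "roll": 0}, {"grip": 0.5, "slide": [-0.001, 0.001, 0.054], "roll": 0}, {"grip": 0.8, "slide": [-0.001, 0.001, 0.054], "roll": 0}, {"grip": 1, "slide": [-0.001, 0.001, 0.054], "roll": 0}], grip_force=25)

```text
time_s: 5.95
tcp_pos: [0.5291, 0.3171, 0.0525]
eef_rot: [179.9, 0.1, -163.4]
contact_force: [-0.0, 0.3, -0.0]
gripper_width: 0.0292
```

apply_moves(commands=[{"grip": 1, "slide": [0, 0, 0], "roll": 0}, {"grip": 1, "slide": [0, 0, 0], "roll": 0}, {"grip": 1, "slide": [0, 0, -0.03], "roll": 0}, {"grip": 1, "slide": [0, 0, -0.09], "roll": 0}, {"grip": 1, "slide": [0, 0, -0.15], "roll": 0}])

```text
time_s: 6.58
tcp_pos: [0.5278, 0.316, 0.2019]
eef_rot: [-179.9, -0.1, -163.4]
contact_force: [1.0, 1.3, -0.7]
gripper_width: 0.0239
```

```bash
python3 -c "
from h import *
to([.5589,.0905,.2],[.5589,.0905,.063])"
```

```text
slide [ 0.0346 -0.2249  0.0019]
slide [ 0.0346 -0.2249  0.1389]
t 6.58 pos [0.5278 0.316  0.2019] rot [-1.7995e+02 -9.0000e-02 -1.6340e+02] F [ 1.   1.3 -0.7] w 0.0239
```

apply_moves(commands=[{"grip": 1, "slide": [0.01, -0.055, 0], "roll": 0}, {"grip": 1, "slide": [0.02, -0.11, 0], "roll": 0}, {"grip": 1, "slide": [0.03, -0.17, 0], "roll": 0}, {"grip": 1, "slide": [0.0345, -0.225, 0.03], "roll": 0}, {"grip": 1, "slide": [0.0345, -0.225, 0.06], "roll": 0}])

```text
time_s: 7.2
tcp_pos: [0.5595, 0.0876, 0.1403]
eef_rot: [180.0, 0.0, -163.6]
contact_force: [0.0, 0.2, -1.1]
gripper_width: 0.0235
```

apply_moves(commands=[{"grip": 1, "slide": [0, 0, 0.028], "roll": 0}, {"grip": 1, "slide": [0, 0, 0.028], "roll": 0}, {"grip": 1, "slide": [0, 0, 0.028], "roll": 0}])

```text
time_s: 7.58
tcp_pos: [0.5601, 0.0913, 0.1137]
eef_rot: [-180.0, 0.0, -163.4]
contact_force: [0.4, 0.9, 0.1]
gripper_width: 0.0231
```

```bash
python3 -c "
from h import *
to([.5589,.0905,.2],[.5589,.0905,.063])
im,d=capture('wrist');c=get_calibration('wrist');save('wr5.png',im[130:260,130:380],3)
np.savez('wr5.npz',im=im,d=d,c=np.array([c],dtype=object))
im,d=capture('side');save('sd5.png',im[100:300,130:330],3)
np.savez('sd5.npz',im=im,d=d)
im,d=capture('top');np.savez('tp5.npz',im=im,d=d)
"
```

```text
slide [ 0.0013 -0.0004 -0.0863]
slide [ 0.0013 -0.0004  0.0507]
t 7.58 pos [0.5601 0.0913 0.1137] rot [-1.7999e+02  4.0000e-02 -1.6336e+02] F [0.4 0.9 0.1] w 0.0231
```

View pics/wr5.png

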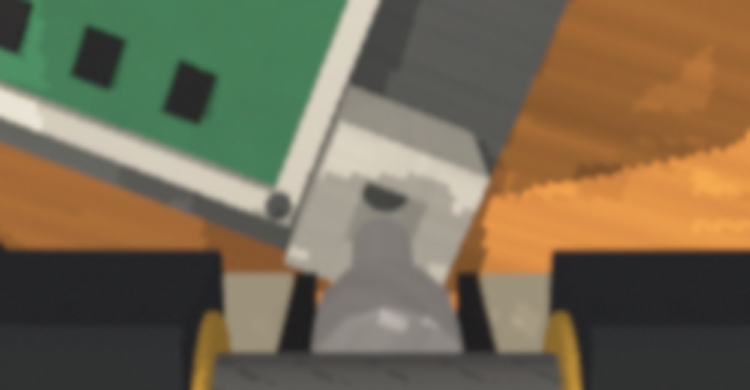

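View pics/sd5.png

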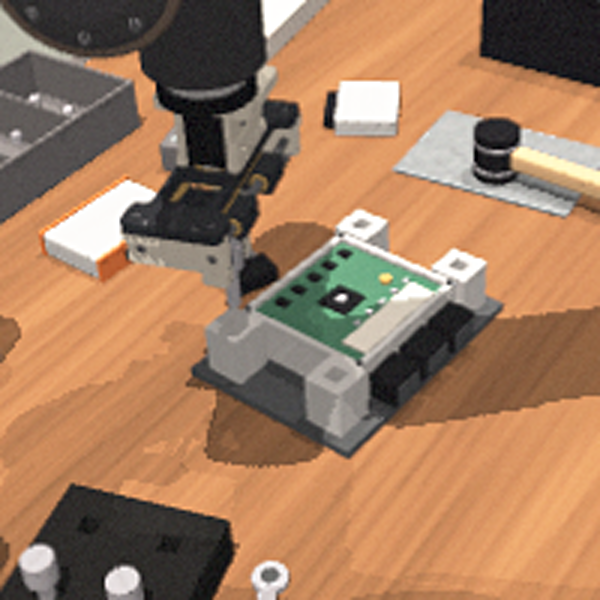

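```bash
python3 -c "
from h import *
z=np.load('wr5.npz',allow_pickle=True);c=z['c'][0]
E=np.array([.5589,.0905,.055]);print('hole',(proj(E,c)[0]-130)*3)
for tz in (.073,.076,.079):
  for x,y in ((.5601,.0913),(.5589,.0905)):
    print(tz,x,(proj([[x-.006,y-.0018,tz+.006],[x,y,tz]],c)-130)*3)
P=cloud(z['d'],c); 
for v in range(196,232,6): print(v,[P[v,u].round(4) for u in (250,258,265)])
"
```

```text
hole [385.88993267 213.91219661]
0.073 0.5601 [[388.03567335 226.60474959]
 [387.91377435 245.93651734]]
0.073 0.5589 [[385.96928814 220.13608631]
 [385.92066747 239.73306204]]
0.076 0.5601 [[388.07207062 231.30651696]
 [387.94712703 250.73741329]]
0.076 0.5589 [[385.97582783 224.75309675]
 [385.92628346 244.45639369]]
0.079 0.5601 [[388.10952609 236.14600275]
 [387.98141198 255.67358475]]
0.079 0.5589 [[385.98255742 229.50566534]
 [385.93205606 249.3131281 ]]
196 [array([0.5671, 0.0859, 0.0205]), array([0.5634, 0.0913, 0.0272]), array([0.562 , 0.0965, 0.0267])]
202 [array([0.5671, 0.0863, 0.0357]), array([0.5523, 0.0881, 0.0786]), array([0.5653, 0.0975, 0.0309])]
208 [array([0.5547, 0.0839, 0.0867]), array([0.5521, 0.0881, 0.0904]), array([0.5532, 0.0927, 0.0835])]
214 [array([0.555 , 0.0843, 0.0959]), array([0.5521, 0.0881, 0.1008]), array([0.5522, 0.0922, 0.0971])]
220 [array([0.5486, 0.0831, 0.1225]), array([0.5465, 0.0864, 0.1252]), array([0.5462, 0.0898, 0.1235])]
226 [array([0.5483, 0.0832, 0.131 ]), array([0.5465, 0.0864, 0.1329]), array([0.546 , 0.0896, 0.1317])]
```

apply_moves(commands=[{"grip": 1, "slide": [-0.001, 0, 0.01], "roll": 0}, {"grip": 1, "slide": [-0.001, 0, 0.02], "roll": 0}, {"grip": 1, "slide": [-0.001, 0, 0.03], "roll": 0}, {"grip": 1, "slide": [-0.001, 0, 0.038], "roll": 0}, {"grip": 1, "slide": [-0.001, 0, 0.042], "roll": 0}])

```text
time_s: 8.35
tcp_pos: [0.5606, 0.0913, 0.0701]
eef_rot: [-180.0, -0.0, -163.4]
contact_force: [0.5, 0.7, 0.3]
gripper_width: 0.0232
```

apply_moves(commands=[{"grip": 1, "slide": [0, 0, 0.001], "roll": 0}, {"grip": 1, "slide": [0, 0, 0.001], "roll": 0}, {"grip": 1, "slide": [0, 0, 0.002], "roll": 0}])

```text
time_s: 8.72
tcp_pos: [0.5606, 0.0913, 0.069]
eef_rot: [180.0, 0.0, -163.4]
contact_force: [0.9, -0.4, 0.3]
gripper_width: 0.0234
```

apply_moves(commands=[{"grip": 1, "slide": [0, 0, 0.001], "roll": 0}, {"grip": 1, "slide": [0, 0, 0.001], "roll": 0}])

```text
time_s: 8.98
tcp_pos: [0.5606, 0.0914, 0.0678]
eef_rot: [180.0, 0.0, -163.4]
contact_force: [0.8, -0.1, -0.3]
gripper_width: 0.0234
```

apply_moves(commands=[{"grip": 1, "slide": [0, 0, 0.001], "roll": 0}, {"grip": 1, "slide": [0, 0, 0.001], "roll": 0}])

```text
time_s: 9.22
tcp_pos: [0.5607, 0.0914, 0.0669]
eef_rot: [-180.0, 0.0, -163.4]
contact_force: [0.7, -0.5, 1.8]
gripper_width: 0.0229
```

apply_moves(commands=[{"grip": 0.8, "slide": [0, 0, 0], "roll": 0}, {"grip": 0.65, "slide": [0, 0, 0], "roll": 0}, {"grip": 0.5, "slide": [0, 0, 0], "roll": 0}, {"grip": 0.5, "slide": [0, 0, 0], "roll": 0}])

```text
time_s: 9.72
tcp_pos: [0.5602, 0.0912, 0.0665]
eef_rot: [-180.0, -0.0, -163.4]
contact_force: [0.3, 0.8, -0.1]
gripper_width: 0.0422
```

apply_moves(commands=[{"grip": 0.5, "slide": [0, 0, -0.03], "roll": 0}, {"grip": 0.5, "slide": [0, 0, -0.08], "roll": 0}, {"grip": 0.5, "slide": [0, 0, -0.13], "roll": 0}])

```text
time_s: 10.1
tcp_pos: [0.5601, 0.0911, 0.1979]
eef_rot: [-180.0, -0.1, -163.4]
contact_force: [0.3, 1.2, -0.2]
gripper_width: 0.0437
```

```bash
python3 -c "
from h import *
to([.5114,.3757,.10],[.5114,.3757,.05])
im,d=capture('side');c=get_calibration('side');save('sd6.png',im[100:300,130:330],3)
P=cloud(d,c);m=(d>0)&(np.hypot(P[...,0]-.558,P[...,1]-.09)<.02)&(P[...,2]>.058)&(P[...,2]<.12);print(m.sum(),P[m].max(0),np.percentile(P[m][:,2],[50,80,90,95]))
im,d=capture('top');c=get_calibration('top')
P=cloud(d,c);m=(d>0)&(np.hypot(P[...,0]-.558,P[...,1]-.09)<.02)&(P[...,2]>.058)&(P[...,2]<.12);print(m.sum(),np.percentile(P[m][:,2],[50,80,90,95]) if m.any() else 0)
"
```

```text
slide [-0.0347  0.2866  0.0979]
slide [-0.0347  0.2866  0.1479]
t 10.1 pos [0.5601 0.0911 0.1979] rot [-1.7999e+02 -6.0000e-02 -1.6340e+02] F [ 0.3  1.2 -0.2] w 0.0437
102 [0.57712281 0.10863209 0.09609524] [0.0871768  0.09270703 0.09403187 0.09468616]
101 [0.09081898 0.09336095 0.09401092 0.09488038]
```

View pics/sd6.png

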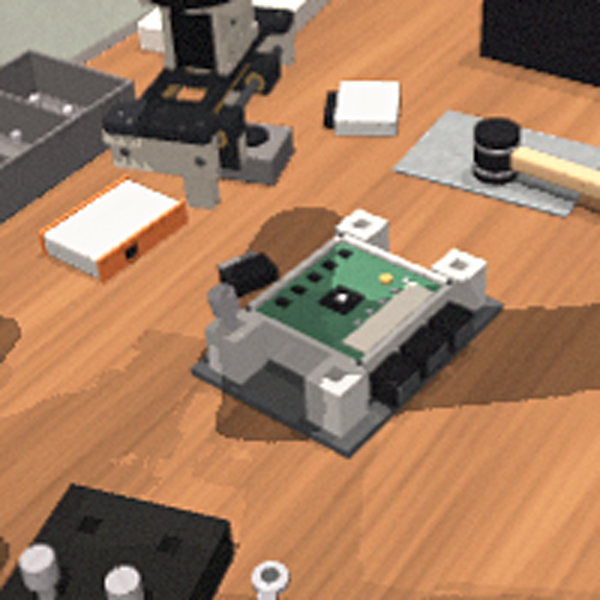

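apply_moves(commands=[{"grip": 0.5, "slide": [-0.007, 0.06, 0], "roll": 0}, {"grip": 0.5, "slide": [-0.014, 0.12, 0], "roll": 0}, {"grip": 0.5, "slide": [-0.021, 0.18, 0], "roll": 0}, {"grip": 0.5, "slide": [-0.028, 0.24, 0.02], "roll": 0}, {"grip": 0.5, "slide": [-0.035, 0.287, 0.06], "roll": 0}])

```text
time_s: 10.82
tcp_pos: [0.5122, 0.3791, 0.1381]
eef_rot: [179.9, 0.2, -163.3]
contact_force: [-0.3, 0.4, 0.3]
gripper_width: 0.0437
```

apply_moves(commands=[{"grip": 0.5, "slide": [0, 0, 0.03], "roll": 0}, {"grip": 0.5, "slide": [0, 0, 0.03], "roll": 0}, {"grip": 0.5, "slide": [0, 0, 0.03], "roll": 0}])

```text
time_s: 11.2
tcp_pos: [0.5127, 0.3758, 0.1083]
eef_rot: [180.0, 0.1, -163.4]
contact_force: [0.1, 0.1, 0.2]
gripper_width: 0.044
```

```bash
python3 -c "
from h import *
to([.5114,.3757,.049])
im,d=capture('wrist');save('wr7.png',im,1.2)"
```

```text
slide [0.0013 0.0003 0.0593]
t 11.2 pos [0.5127 0.3758 0.1083] rot [ 1.7999e+02  6.0000e-02 -1.6341e+02] F [0.1 0.1 0.2] w 0.044
```

View pics/wr7.png

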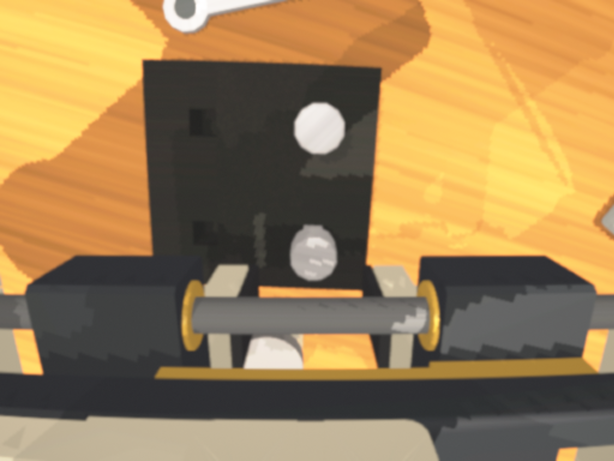

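```bash
python3 -c "
from h import *
z=np.load('wr3.npz',allow_pickle=True);c=z['c'][0];print(atz((280.7,165),.045,c))"
```

```text
[0.60034104 0.37220891 0.045     ]
```

apply_moves(commands=[{"grip": 0.5, "slide": [0.001, 0, 0.03], "roll": 0}, {"grip": 0.5, "slide": [0.001, 0, 0.05], "roll": 0}, {"grip": 0.5, "slide": [0.001, 0, 0.059], "roll": 0}, {"grip": 0.5, "slide": [0.001, 0, 0.059], "roll": 0}, {"grip": 0.8, "slide": [0.001, 0, 0.059], "roll": 0}], grip_force=25)

```text
time_s: 11.88
tcp_pos: [0.5118, 0.376, 0.0495]
eef_rot: [179.9, 0.1, -163.4]
contact_force: [-0.1, -0.2, -0.2]
gripper_width: 0.0384
```

apply_moves(commands=[{"grip": 1, "slide": [0, 0, 0], "roll": 0}, {"grip": 1, "slide": [0, 0, 0], "roll": 0}, {"grip": 1, "slide": [0, 0, 0], "roll": 0}, {"grip": 1, "slide": [0, 0, 0], "roll": 0}])

```text
time_s: 12.38
tcp_pos: [0.5114, 0.3757, 0.0486]
eef_rot: [180.0, 0.0, -163.4]
contact_force: [0.3, -1.1, 3.8]
gripper_width: 0.0232
```

apply_moves(commands=[{"grip": 1, "slide": [0, 0, -0.03], "roll": 0}, {"grip": 1, "slide": [0, 0, -0.09], "roll": 0}, {"grip": 1, "slide": [0, 0, -0.15], "roll": 0}, {"grip": 1, "slide": [0, 0, -0.15], "roll": 0}])

```text
time_s: 12.88
tcp_pos: [0.5131, 0.3776, 0.2039]
eef_rot: [179.7, 0.5, -163.4]
contact_force: [0.2, -0.1, -1.1]
gripper_width: 0.0234
```

```bash
python3 -c "
from h import *
to([.4494+.0015,.1003+.001,.11])"
```

```text
slide [ 0.1387 -0.2469  0.0939]
t 12.88 pos [0.5131 0.3776 0.2039] rot [ 179.72    0.47 -163.36] F [ 0.2 -0.1 -1.1] w 0.0234
```

apply_moves(commands=[{"grip": 1, "slide": [0.03, -0.05, 0], "roll": 0}, {"grip": 1, "slide": [0.06, -0.1, 0], "roll": 0}, {"grip": 1, "slide": [0.09, -0.15, 0], "roll": 0}, {"grip": 1, "slide": [0.115, -0.2, 0], "roll": 0}, {"grip": 1, "slide": [0.139, -0.247, 0.03], "roll": 0}])

```text
time_s: 13.5
tcp_pos: [0.4487, 0.0981, 0.1688]
eef_rot: [179.9, 0.2, -163.4]
contact_force: [0.2, -0.8, -1.7]
gripper_width: 0.0234
```

apply_moves(commands=[{"grip": 1, "slide": [0, 0, 0.03], "roll": 0}, {"grip": 1, "slide": [0, 0, 0.06], "roll": 0}, {"grip": 1, "slide": [0, 0, 0.06], "roll": 0}, {"grip": 1, "slide": [0, 0, 0.06], "roll": 0}])

```text
time_s: 14.0
tcp_pos: [0.4488, 0.0994, 0.1087]
eef_rot: [-180.0, 0.0, -163.4]
contact_force: [0.9, 0.0, -0.5]
gripper_width: 0.0233
```

```bash
cat > pinaxis.py <<'E'
from h import *
import sys
E=np.array([float(sys.argv[1]),float(sys.argv[2])])
s=get_state(); yw=np.radians(s["eef_rot"][2]); tx=np.array([np.cos(yw),np.sin(yw)]);ty=np.array([np.sin(yw),-np.cos(yw)])
to([0,0,0])
im,d=capture('wrist');c=get_calibration('wrist');save(sys.argv[3],im[100:260,130:380],3)
P=cloud(d,c);tcp=np.array(s["tcp_pos"])
rel=P-tcp; a=rel[...,:2]@tx; b=rel[...,:2]@ty; z=rel[...,2]
# front surface of rod/head: a up to ~+.0x ; pick points near axis
for nm,lo,hi,r in (("rod",-.033,.003,.006),("head",.012,.03,.012)):
    m=(d>0)&(abs(b)<r+.004)&(abs(a)<.02)&(z>lo)&(z<hi)
    if m.sum()<5: print(nm,"few");continue
    Q=np.c_[a[m],b[m]]
    from scipy.optimize import least_squares
    f=least_squares(lambda p:np.hypot(Q[:,0]-p[0],Q[:,1]-p[1])-r,[0,0],loss="soft_l1",f_scale=.0005)
    ax=tcp[:2]+f.x[0]*tx+f.x[1]*ty
    e=E-ax; print(nm,m.sum(),"axis",ax.round(4),"off tool",f.x.round(4),"need slide",(e@tx).round(4),(e@ty).round(4),"med res",np.median(abs(f.fun)).round(5))
E
python3 pinaxis.py .4494 .1003 wr8.png
```

```text
slide [0.4585 0.0332 0.1087]
t 14.0 pos [0.4488 0.0994 0.1087] rot [-1.7999e+02  1.0000e-02 -1.6337e+02] F [ 0.9  0.  -0.5] w 0.0233
rod 286 axis [0.4489 0.0994] off tool [-0.0001  0.    ] need slide -0.0007 0.0007 med res 0.00012
head 1450 axis [0.4489 0.099 ] off tool [ 0.0001 -0.0003] need slide -0.0009 0.0011 med res 0.00102
```

View pics/wr8.png

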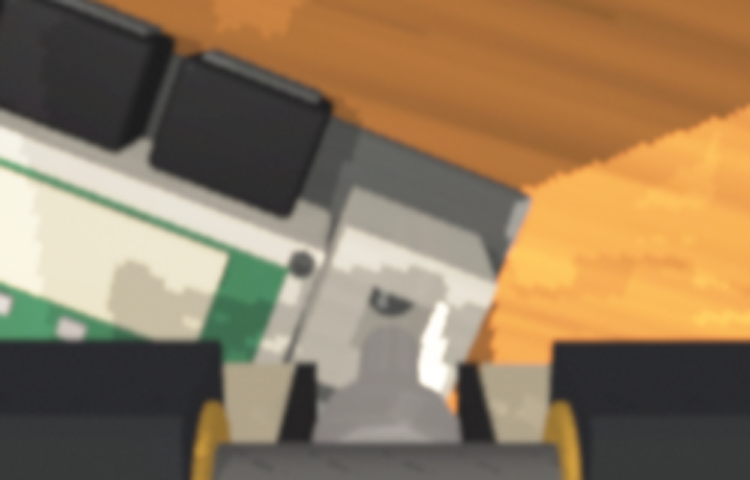

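apply_moves(commands=[{"grip": 1, "slide": [-0.001, 0.001, 0.01], "roll": 0}, {"grip": 1, "slide": [-0.001, 0.001, 0.02], "roll": 0}, {"grip": 1, "slide": [-0.001, 0.001, 0.03], "roll": 0}, {"grip": 1, "slide": [-0.001, 0.001, 0.038], "roll": 0}, {"grip": 1, "slide": [-0.001, 0.001, 0.041], "roll": 0}])

```text
time_s: 14.68
tcp_pos: [0.4491, 0.1002, 0.0665]
eef_rot: [-180.0, -0.0, -163.4]
contact_force: [-0.5, 0.2, -0.5]
gripper_width: 0.0232
```

apply_moves(commands=[{"grip": 1, "slide": [0, 0, 0.001], "roll": 0}, {"grip": 1, "slide": [0, 0, 0.002], "roll": 0}, {"grip": 1, "slide": [0, 0, 0.002], "roll": 0}])

```text
time_s: 15.05
tcp_pos: [0.4492, 0.1004, 0.0653]
eef_rot: [180.0, 0.0, -163.4]
contact_force: [-1.1, -1.2, -0.7]
gripper_width: 0.023
```

apply_moves(commands=[{"grip": 1, "slide": [0, 0, 0.001], "roll": 0}, {"grip": 1, "slide": [0, 0, 0.001], "roll": 0}])

```text
time_s: 15.3
tcp_pos: [0.4491, 0.1004, 0.0642]
eef_rot: [180.0, 0.0, -163.4]
contact_force: [0.4, 0.5, 0.4]
gripper_width: 0.0235
```

Now at most about 1 mm above the catch. One more small step, then I'll release.

apply_moves(commands=[{"grip": 1, "slide": [0, 0, 0.0005], "roll": 0}, {"grip": 1, "slide": [0, 0, 0.0005], "roll": 0}])

```text
time_s: 15.55
tcp_pos: [0.4493, 0.1004, 0.0638]
eef_rot: [180.0, 0.0, -163.4]
contact_force: [1.1, -0.5, 0.7]
gripper_width: 0.0232
```

apply_moves(commands=[{"grip": 0.8, "slide": [0, 0, 0], "roll": 0}, {"grip": 0.65, "slide": [0, 0, 0], "roll": 0}, {"grip": 0.5, "slide": [0, 0, 0], "roll": 0}, {"grip": 0.5, "slide": [0, 0, 0], "roll": 0}])

```text
time_s: 16.05
tcp_pos: [0.4492, 0.1004, 0.0636]
eef_rot: [-180.0, -0.0, -163.4]
contact_force: [0.6, -0.4, 1.0]
gripper_width: 0.0423
```

apply_moves(commands=[{"grip": 0.5, "slide": [0, 0, -0.03], "roll": 0}, {"grip": 0.5, "slide": [0, 0, -0.08], "roll": 0}, {"grip": 0.5, "slide": [0, 0, -0.13], "roll": 0}, {"grip": 0.5, "slide": [0, 0, -0.13], "roll": 0}])

```text
time_s: 16.55
tcp_pos: [0.4513, 0.1015, 0.1977]
eef_rot: [179.9, 0.4, -163.4]
contact_force: [0.3, 0.7, -0.3]
gripper_width: 0.0439
```

```bash
cat > heads.py <<'E'
from h import *
E=[(.4334,-.0787),(.543,-.0885),(.4494,.1003),(.5589,.0905)]
for n in ('side','top'):
    im,d=capture(n);c=get_calibration(n); P=cloud(d,c)
    for i,e in enumerate(E):
        m=(d>0)&(np.hypot(P[...,0]-e[0],P[...,1]-e[1])<.022)&(P[...,2]>.062)&(P[...,2]<.12)
        q=P[m]
        if len(q)>8:
            t=np.percentile(q[:,2],92); w=q[q[:,2]>t-.004]; print(n,i,len(q),"top z",round(t,4),"mean top xy",w[:,:2].mean(0).round(4))
    cv2.imwrite("pics/last_%s.png"%n,cv2.resize((im[90:290,120:320] if n=='side' else im[140:280,90:300])[...,::-1],None,fx=3,fy=3))
E
python3 -c "
from h import *
to([.4499,.3598,.108])"; python3 heads.py
```

```text
slide [-0.0726  0.2479  0.0897]
t 16.55 pos [0.4513 0.1015 0.1977] rot [ 179.9     0.43 -163.37] F [ 0.3  0.7 -0.3] w 0.0439
side 2 122 top z 0.0937 mean top xy [0.4557 0.1   ]
side 3 108 top z 0.0939 mean top xy [0.5659 0.0983]
top 2 26 top z 0.0942 mean top xy [0.4455 0.0938]
```

apply_moves(commands=[{"grip": 0.5, "slide": [-0.015, 0.055, 0], "roll": 0}, {"grip": 0.5, "slide": [-0.03, 0.11, 0], "roll": 0}, {"grip": 0.5, "slide": [-0.045, 0.165, 0], "roll": 0}, {"grip": 0.5, "slide": [-0.06, 0.22, 0.02], "roll": 0}, {"grip": 0.5, "slide": [-0.0735, 0.248, 0.06], "roll": 0}])

```text
time_s: 17.27
tcp_pos: [0.4485, 0.362, 0.1326]
eef_rot: [180.0, 0.1, -163.3]
contact_force: [0.5, 0.1, -0.6]
gripper_width: 0.044
```

apply_moves(commands=[{"grip": 0.5, "slide": [0, 0, 0.03], "roll": 0}, {"grip": 0.5, "slide": [0, 0, 0.03], "roll": 0}, {"grip": 0.5, "slide": [0, 0, 0.03], "roll": 0}])

```text
time_s: 17.65
tcp_pos: [0.449, 0.3588, 0.104]
eef_rot: [-180.0, -0.0, -163.4]
contact_force: [-1.0, -0.9, -0.3]
gripper_width: 0.0435
```

```bash
python3 -c "
from h import *
to([.4499,.3598,.049])
im,d=capture('wrist');save('wr9.png',im,1.2)"
```

```text
slide [-0.0012  0.0007  0.055 ]
t 17.65 pos [0.449  0.3588 0.104 ] rot [-179.97   -0.   -163.39] F [-1.  -0.9 -0.3] w 0.0435
```

View pics/wr9.png

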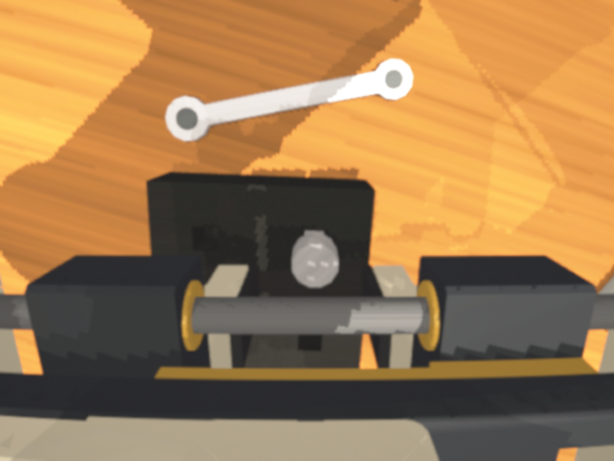

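The third pin, at (315,262), is centred between the jaws.

apply_moves(commands=[{"grip": 0.5, "slide": [-0.001, 0.0005, 0.03], "roll": 0}, {"grip": 0.5, "slide": [-0.001, 0.0005, 0.05], "roll": 0}, {"grip": 0.5, "slide": [-0.001, 0.0005, 0.055], "roll": 0}, {"grip": 0.5, "slide": [-0.001, 0.0005, 0.055], "roll": 0}, {"grip": 0.8, "slide": [-0.001, 0.0005, 0.055], "roll": 0}])

```text
time_s: 18.32
tcp_pos: [0.4501, 0.3604, 0.05]
eef_rot: [179.9, 0.1, -163.4]
contact_force: [0.0, 0.5, 1.5]
gripper_width: 0.0384
```

apply_moves(commands=[{"grip": 1, "slide": [0, 0, 0], "roll": 0}, {"grip": 1, "slide": [0, 0, 0], "roll": 0}, {"grip": 1, "slide": [0, 0, 0], "roll": 0}, {"grip": 1, "slide": [0, 0, 0], "roll": 0}])

```text
time_s: 18.82
tcp_pos: [0.4498, 0.36, 0.049]
eef_rot: [180.0, 0.0, -163.4]
contact_force: [0.1, -2.0, 4.3]
gripper_width: 0.0234
```

apply_moves(commands=[{"grip": 1, "slide": [0, 0, -0.03], "roll": 0}, {"grip": 1, "slide": [0, 0, -0.09], "roll": 0}, {"grip": 1, "slide": [0, 0, -0.15], "roll": 0}, {"grip": 1, "slide": [0, 0, -0.15], "roll": 0}])

```text
time_s: 19.32
tcp_pos: [0.4513, 0.362, 0.204]
eef_rot: [179.7, 0.4, -163.4]
contact_force: [0.1, -0.4, -1.2]
gripper_width: 0.0236
```

```bash
python3 -c "
from h import *
to([.543,-.0885,.11])"
```

```text
slide [ 0.0411 -0.4579  0.094 ]
t 19.32 pos [0.4513 0.362  0.204 ] rot [ 179.7     0.43 -163.36] F [ 0.1 -0.4 -1.2] w 0.0236
```

apply_moves(commands=[{"grip": 1, "slide": [0.0, -0.06, 0], "roll": 0}, {"grip": 1, "slide": [0.0, -0.12, 0], "roll": 0}, {"grip": 1, "slide": [0.0, -0.18, 0], "roll": 0}, {"grip": 1, "slide": [0.01, -0.24, 0], "roll": 0}, {"grip": 1, "slide": [0.02, -0.3, 0], "roll": 0}])

```text
time_s: 19.95
tcp_pos: [0.5155, 0.0647, 0.1977]
eef_rot: [180.0, -0.1, -163.4]
contact_force: [1.3, 0.5, -0.7]
gripper_width: 0.0234
```

apply_moves(commands=[{"grip": 1, "slide": [0.01, -0.06, 0], "roll": 0}, {"grip": 1, "slide": [0.021, -0.12, 0], "roll": 0}, {"grip": 1, "slide": [0.021, -0.158, 0.03], "roll": 0}, {"grip": 1, "slide": [0.021, -0.158, 0.08], "roll": 0}, {"grip": 1, "slide": [0.021, -0.158, 0.092], "roll": 0}])

```text
time_s: 20.58
tcp_pos: [0.5382, -0.0916, 0.103]
eef_rot: [179.9, -0.4, -163.5]
contact_force: [-0.8, 0.6, 0.5]
gripper_width: 0.0234
```

apply_moves(commands=[{"grip": 1, "slide": [0, 0, 0], "roll": 0}, {"grip": 1, "slide": [0, 0, 0], "roll": 0}])

```text
time_s: 20.82
tcp_pos: [0.5424, -0.0902, 0.1083]
eef_rot: [-180.0, 0.1, -163.3]
contact_force: [0.3, 0.0, -0.7]
gripper_width: 0.0231
```

```bash
python3 pinaxis.py .543 -.0885 wr10.png
```

```text
slide [0.4936 0.2421 0.1083]
t 20.82 pos [ 0.5424 -0.0902  0.1083] rot [-1.7996e+02  1.3000e-01 -1.6331e+02] F [ 0.3  0.  -0.7] w 0.0231
rod 283 axis [ 0.5418 -0.0904] off tool [ 0.0006 -0.    ] need slide -0.0017 0.0014 med res 0.00013
head 1432 axis [ 0.5418 -0.0908] off tool [ 0.0007 -0.0004] need slide -0.0018 0.0018 med res 0.00098
```

View pics/wr10.png

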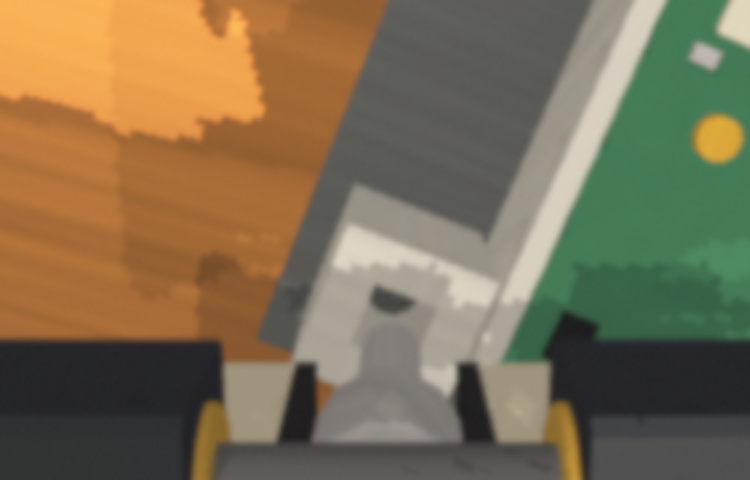

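apply_moves(commands=[{"grip": 1, "slide": [-0.0015, 0.0015, 0.008], "roll": 0}, {"grip": 1, "slide": [-0.0015, 0.0015, 0.018], "roll": 0}, {"grip": 1, "slide": [-0.0015, 0.0015, 0.028], "roll": 0}, {"grip": 1, "slide": [-0.0015, 0.0015, 0.037], "roll": 0}, {"grip": 1, "slide": [-0.0015, 0.0015, 0.041], "roll": 0}])

```text
time_s: 21.5
tcp_pos: [0.5423, -0.089, 0.065]
eef_rot: [-180.0, -0.0, -163.4]
contact_force: [0.9, 0.4, 0.4]
gripper_width: 0.0229
```

apply_moves(commands=[{"grip": 1, "slide": [0, 0, 0.001], "roll": 0}, {"grip": 1, "slide": [0, 0, 0.002], "roll": 0}, {"grip": 1, "slide": [0, 0, 0.002], "roll": 0}])

```text
time_s: 21.88
tcp_pos: [0.5423, -0.089, 0.0641]
eef_rot: [-180.0, 0.0, -163.4]
contact_force: [0.1, 0.9, 3.2]
gripper_width: 0.0233
```

apply_moves(commands=[{"grip": 1, "slide": [0, 0, 0.001], "roll": 0}, {"grip": 1, "slide": [0, 0, 0.001], "roll": 0}])

```text
time_s: 22.12
tcp_pos: [0.5426, -0.089, 0.0635]
eef_rot: [-180.0, 0.1, -163.4]
contact_force: [-0.8, -0.3, 6.6]
gripper_width: 0.0232
```

apply_moves(commands=[{"grip": 0.8, "slide": [0, 0, -0.001], "roll": 0}, {"grip": 0.65, "slide": [0, 0, -0.001], "roll": 0}, {"grip": 0.5, "slide": [0, 0, -0.001], "roll": 0}, {"grip": 0.5, "slide": [0, 0, -0.001], "roll": 0}])

```text
time_s: 22.62
tcp_pos: [0.5418, -0.089, 0.0634]
eef_rot: [180.0, -0.0, -163.4]
contact_force: [0.3, -0.5, 0.6]
gripper_width: 0.0423
```

apply_moves(commands=[{"grip": 0.5, "slide": [0, 0, -0.03], "roll": 0}, {"grip": 0.5, "slide": [0, 0, -0.08], "roll": 0}, {"grip": 0.5, "slide": [0, -0.05, -0.13], "roll": 0}, {"grip": 0.2, "slide": [-0.02, -0.11, -0.18], "roll": 0}, {"grip": 0.2, "slide": [-0.06, -0.17, -0.2], "roll": 0}])

```text
time_s: 23.25
tcp_pos: [0.6247, -0.213, 0.2539]
eef_rot: [-179.9, 0.2, -163.4]
contact_force: [1.3, 0.9, 0.5]
gripper_width: 0.0588
```

```bash
python3 heads.py; python3 -c "
from h import *
to([.55,-.3,.25])
im,d=capture('wrist');c=get_calibration('wrist');save('wr11.png',im,1.3);np.savez('wr11.npz',im=im,d=d,c=np.array([c],dtype=object))"
```

```text
side 1 89 top z 0.0943 mean top xy [ 0.5482 -0.089 ]
side 2 121 top z 0.094 mean top xy [0.4553 0.1002]
side 3 107 top z 0.0935 mean top xy [0.5657 0.0985]
slide [ 0.0982 -0.0592  0.002 ]
t 23.35 pos [ 0.6274 -0.2154  0.252 ] rot [-1.7985e+02  1.7000e-01 -1.6353e+02] F [-0.1 -0.4 -1.3] w 0.0663
```

View pics/wr11.png

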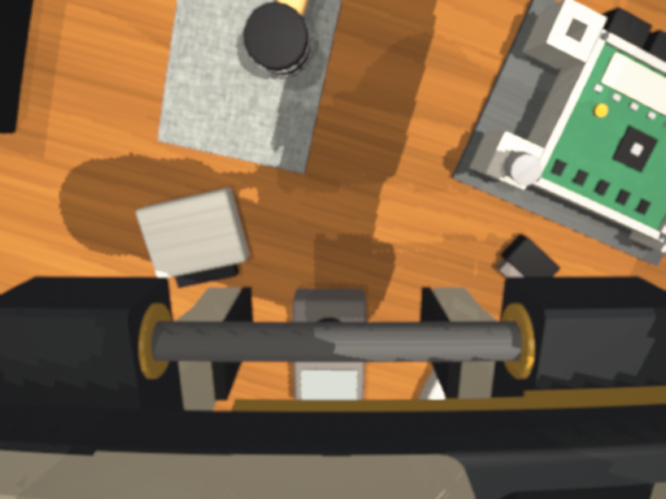

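View pics/last_side.png

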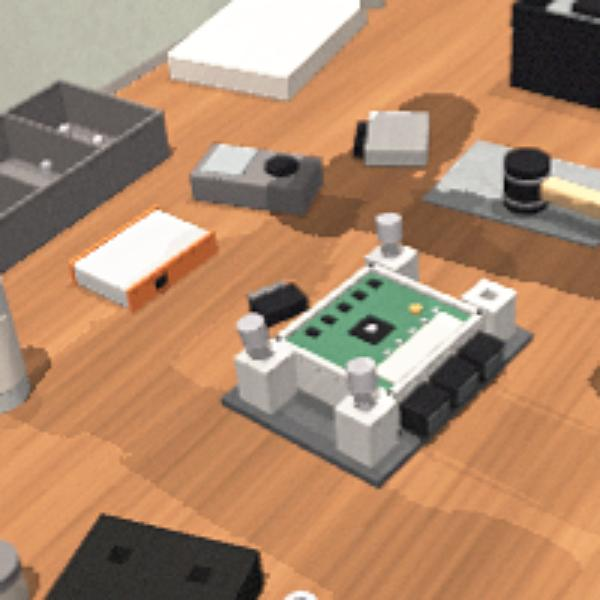

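apply_moves(commands=[{"grip": 0.3, "slide": [0.04, -0.04, -0.02], "roll": 0}, {"grip": 0.3, "slide": [0.08, -0.08, -0.04], "roll": 0}, {"grip": 0.3, "slide": [0.12, -0.095, -0.07], "roll": 0}, {"grip": 0.3, "slide": [0.12, -0.095, -0.07], "roll": 0}, {"grip": 0.3, "slide": [0.12, -0.095, -0.07], "roll": 0}])

```text
time_s: 24.02
tcp_pos: [0.5354, -0.3363, 0.3197]
eef_rot: [179.9, -0.0, -163.4]
contact_force: [0.8, -0.4, 0.0]
gripper_width: 0.0612
```

```bash
cat > mal.py <<'E'
from h import *
import sys
to([.55,-.3,.25])
im,d=capture('wrist');c=get_calibration('wrist');save(sys.argv[1],im,1.5);np.savez('wm.npz',im=im,d=d,c=np.array([c],dtype=object))
def an(im,d,c,nm):
    P=cloud(d,c);g=im.astype(int);X,Y,Z=[P[...,i] for i in range(3)]
    m=(d>0)&(Z>.052)&(Z<.075)&(abs(X-.5)<.12)&(abs(Y+.31)<.12)&(g.max(-1)<90)
    q=P[m]; 
    if len(q)>20:
        k,l,st,ce=cv2.connectedComponentsWithStats(m.astype(np.uint8)); i=1+st[1:,4].argmax(); q=P[l==i]
        (x,y),r=cv2.minEnclosingCircle(q[q[:,2]>np.median(q[:,2])-.003][:,:2].astype(np.float32)); print(nm,"head",len(q),np.median(q,0).round(4),"circ",round(x,4),round(y,4),round(r,4))
    m=(d>0)&(Z>.037)&(Z<.055)&(abs(X-.45)<.2)&(abs(Y+.31)<.15)&(g[...,0]>g[...,2]+35)&(g[...,0]>100)
    k,l,st,ce=cv2.connectedComponentsWithStats(m.astype(np.uint8))
    if k>1:
        i=1+st[1:,4].argmax(); q=P[l==i]; (a,b),(w,h),an_=cv2.minAreaRect((q[:,:2]*1000).astype(np.float32)); v=cv2.fitLine(q[:,:2].astype(np.float32),cv2.DIST_HUBER,0,.01,.01).ravel()
        print(nm,"handle",len(q),"med",np.median(q,0).round(4),"rect",round(a,1),round(b,1),round(w,1),round(h,1),"dir deg",np.degrees(np.arctan2(v[1],v[0])).round(2),"pt",v[2:].round(4))
    # mat: thin, grey
    m=(d>0)&(Z>.001)&(Z<.0075)&(abs(X-.52)<.18)&(abs(Y+.33)<.15)&(np.ptp(g,-1)<20)&(g.min(-1)>70)
    k,l,st,ce=cv2.connectedComponentsWithStats(m.astype(np.uint8)); i=1+st[1:,4].argmax(); q=P[l==i]
    (a,b),(w,h),t=cv2.minAreaRect((q[:,:2]*1000).astype(np.float32)); print(nm,"mat",len(q),round(a,1),round(b,1),round(w,1),round(h,1),"ang",round(t,1),"z",np.median(q[:,2]).round(4))
an(im,d,c,"wrist")
im,d=capture("top");save("t_"+sys.argv[1],im[130:280,330:450],5);an(im,d,get_calibration("top"),"top")
E
python3 mal.py wr12.png
```

```text
slide [-0.0244  0.0306  0.0697]
t 24.02 pos [ 0.5354 -0.3363  0.3197] rot [ 1.7994e+02 -2.0000e-02 -1.6341e+02] F [ 0.8 -0.4  0. ] w 0.0612
wrist head 1119 [ 0.5074 -0.3013  0.0592] circ 0.5079 -0.3007 0.0241
wrist handle 1736 med [ 0.4201 -0.2958  0.042 ] rect 422.0 -295.3 23.3 126.6 dir deg -3.04 pt [ 0.4211 -0.2957]
wrist mat 10818 513.8 -329.8 197.1 136.5 ang 3.6 z 0.0032Traceback (most recent call last):
  File "mal.py", line 22, in <module>
    im,d=capture("top");save("t_"+sys.argv[1],im[130:280,330:450],5);an(im,d,get_calibration("top"),"top")
                                                                     ~~^^^^^^^^^^^^^^^^^^^^^^^^^^^^^^^^^^^
  File "mal.py", line 19, in an
    k,l,st,ce=cv2.connectedComponentsWithStats(m.astype(np.uint8)); i=1+st[1:,4].argmax(); q=P[l==i]
                                                                        ~~~~~~~~~~~~~~~^^
ValueError: attempt to get argmax of an empty sequence
```

View pics/wr12.png

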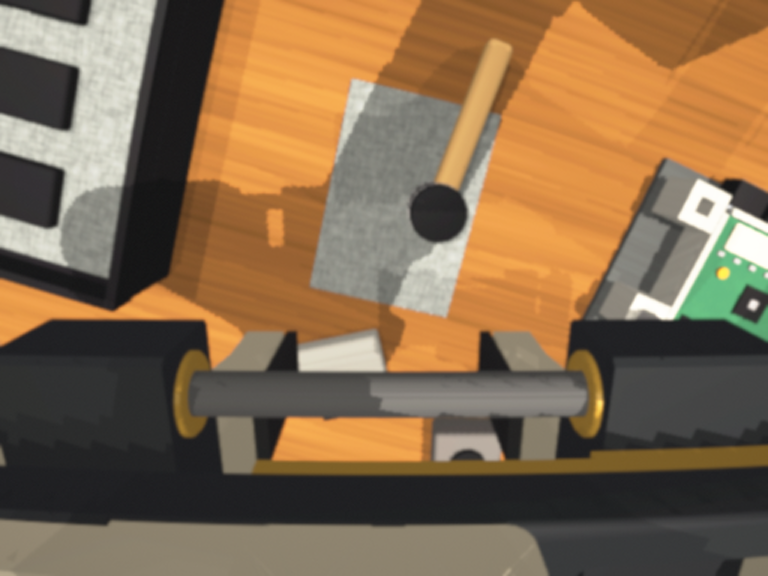

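```bash
python3 -c "
from h import *
to([.467,-.299,.12])"
```

```text
slide [0.0555 0.0551 0.199 ]
t 24.12 pos [ 0.5359 -0.3359  0.319 ] rot [ 1.7992e+02 -8.0000e-02 -1.6334e+02] F [-0.2  0.6  0.4] w 0.0612
```

View pics/t_wr12.png

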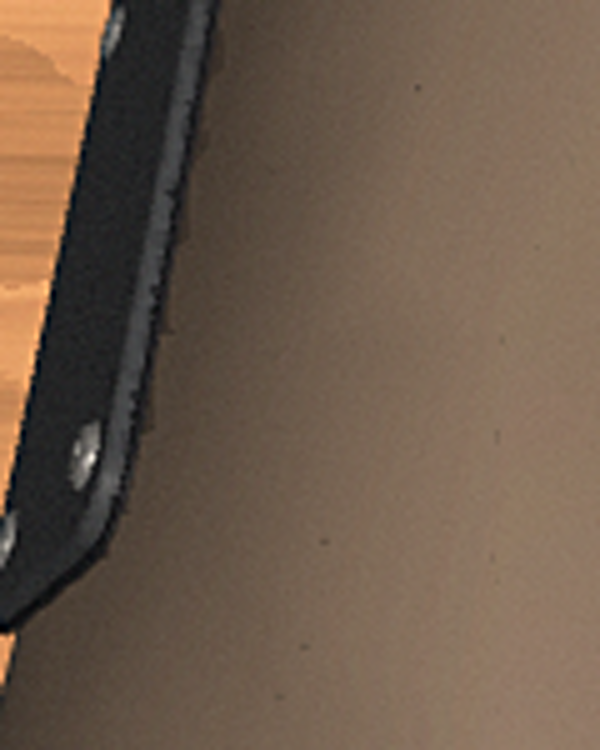

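The top view is blocked by the arm. The wrist view confirms the black-headed, wooden-handled mallet on the mat at (438,213), and the pink one isn't in view. I'll reach for the handle.

apply_moves(commands=[{"grip": 0.3, "slide": [0.02, 0.02, 0.04], "roll": 7}, {"grip": 0.3, "slide": [0.04, 0.04, 0.08], "roll": 14}, {"grip": 0.3, "slide": [0.0555, 0.055, 0.13], "roll": 19.6}, {"grip": 0.3, "slide": [0.0555, 0.055, 0.18], "roll": 19.6}, {"grip": 0.3, "slide": [0.0555, 0.055, 0.199], "roll": 19.6}])

```text
time_s: 24.75
tcp_pos: [0.4651, -0.2983, 0.1175]
eef_rot: [179.9, -0.3, 177.1]
contact_force: [-0.8, -0.1, 0.6]
gripper_width: 0.0611
```

apply_moves(commands=[{"grip": 0.3, "slide": [0, 0, 0], "roll": 0}, {"grip": 0.3, "slide": [0, 0, 0], "roll": 0}])

```text
time_s: 25.0
tcp_pos: [0.4679, -0.2999, 0.1219]
eef_rot: [-180.0, 0.0, 177.1]
contact_force: [0.2, -0.6, 0.5]
gripper_width: 0.0615
```

```bash
python3 mal.py wr13.png 2>/dev/null;  python3 -c "
from h import *
to([.467,-.299,.013])"
```

```text
slide [-0.082   0.0041 -0.1281]
t 25.0 pos [ 0.4679 -0.2999  0.1219] rot [-1.7998e+02  2.0000e-02  1.7707e+02] F [ 0.2 -0.6  0.5] w 0.0615
wrist head 1422 [ 0.4934 -0.2995  0.0597] circ 0.5026 -0.3 0.0241
wrist handle 5415 med [ 0.4167 -0.2952  0.0426] rect 422.1 -295.2 22.2 126.0 dir deg -3.34 pt [ 0.4185 -0.2952]
wrist mat 10952 471.8 -353.7 111.7 96.2 ang 2.9 z 0.0041
top mat 4 571.8 -391.4 2.7 2.9 ang 87.3 z 0.0058
slide [0.001  0.0011 0.1094]
t 25.1 pos [ 0.468  -0.3001  0.1224] rot [-1.7997e+02  1.0000e-01  1.7704e+02] F [-0.   0.   0.4] w 0.0614
```

View pics/wr13.png

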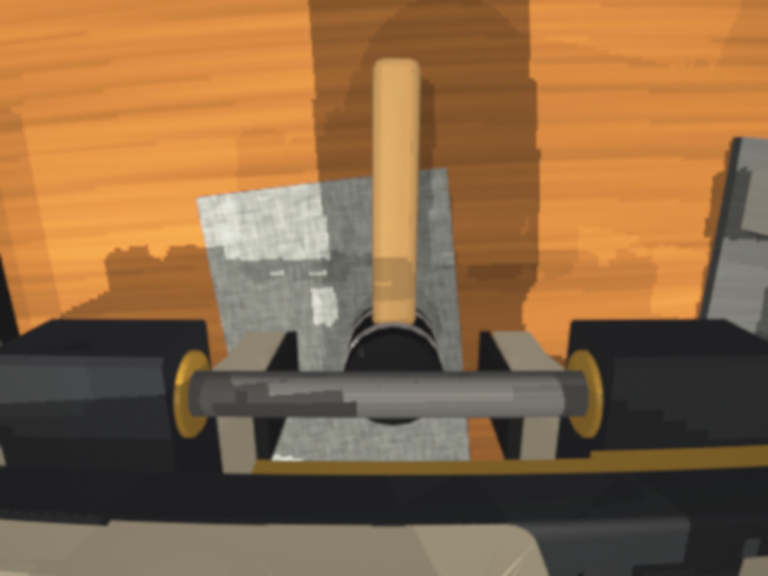

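apply_moves(commands=[{"grip": 0.3, "slide": [0.003, 0.002, 0.04], "roll": 0}, {"grip": 0.3, "slide": [0.003, 0.002, 0.08], "roll": 0}, {"grip": 0.3, "slide": [0.003, 0.002, 0.1], "roll": 0}, {"grip": 0.3, "slide": [0.003, 0.002, 0.109], "roll": 0}, {"grip": 0.3, "slide": [0.003, 0.002, 0.109], "roll": 0}], grip_force=60)

```text
time_s: 25.72
tcp_pos: [0.4645, -0.2981, 0.0127]
eef_rot: [-180.0, 0.0, 177.0]
contact_force: [-0.5, 0.2, 0.7]
gripper_width: 0.0615
```

apply_moves(commands=[{"grip": 0.6, "slide": [0, 0, 0], "roll": 0}, {"grip": 1, "slide": [0, 0, 0], "roll": 0}, {"grip": 1, "slide": [0, 0, 0], "roll": 0}, {"grip": 1, "slide": [0, 0, 0], "roll": 0}, {"grip": 1, "slide": [0, 0, 0], "roll": 0}])

```text
time_s: 26.35
tcp_pos: [0.4641, -0.2979, 0.0124]
eef_rot: [180.0, -0.0, 177.0]
contact_force: [-0.4, 0.8, 1.6]
gripper_width: 0.0217
```

apply_moves(commands=[{"grip": 1, "slide": [0, 0, -0.01], "roll": 0}, {"grip": 1, "slide": [0, 0, -0.03], "roll": 0}, {"grip": 1, "slide": [0, 0, -0.07], "roll": 0}, {"grip": 1, "slide": [0, 0, -0.12], "roll": 0}, {"grip": 1, "slide": [0, 0, -0.17], "roll": 0}])

```text
time_s: 26.98
tcp_pos: [0.4633, -0.2977, 0.1838]
eef_rot: [180.0, -0.1, 177.0]
contact_force: [1.3, -0.2, -4.3]
gripper_width: 0.0214
```

```bash
python3 -c "
from h import *
to([.53,-.14,.2])
im,d=capture('wrist');c=get_calibration('wrist');save('wr14.png',im,1.2);np.savez('wr14.npz',im=im,d=d,c=np.array([c],dtype=object))
im,d=capture('side');save('sd14.png',im[40:240,200:400],3);np.savez('sd14.npz',im=im,d=d)"
```

```text
slide [-0.0584  0.161  -0.0162]
t 26.98 pos [ 0.4633 -0.2977  0.1838] rot [ 1.7997e+02 -7.0000e-02  1.7700e+02] F [ 1.3 -0.2 -4.3] w 0.0214
```

View pics/wr14.png

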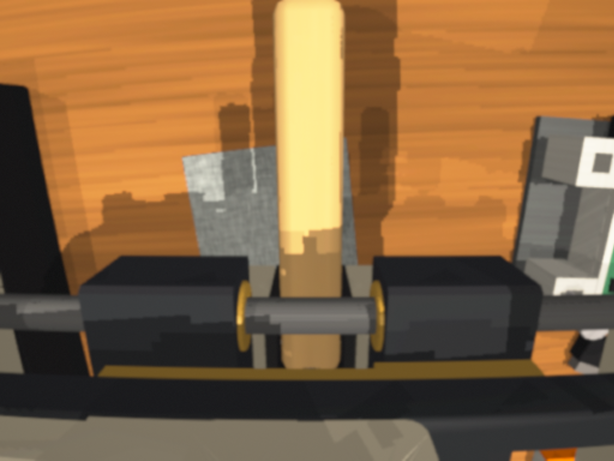

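View pics/sd14.png

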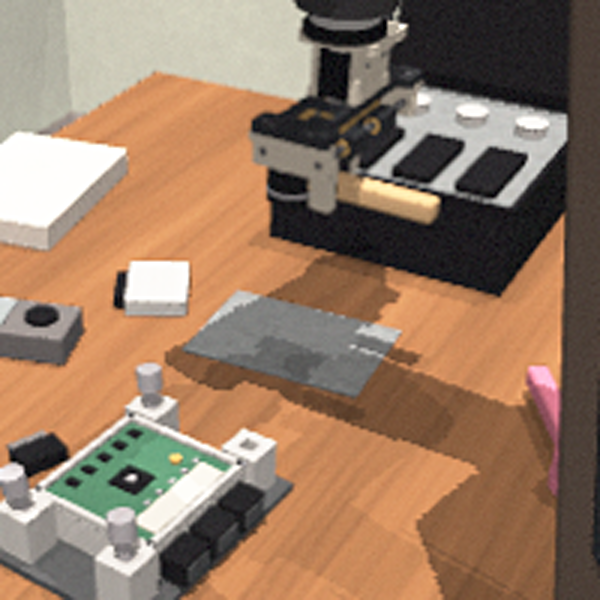

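apply_moves(commands=[{"grip": 1, "slide": [-0.015, 0.03, 0], "roll": -10}, {"grip": 1, "slide": [-0.03, 0.06, 0], "roll": -20}, {"grip": 1, "slide": [-0.04, 0.09, 0], "roll": -30}, {"grip": 1, "slide": [-0.06, 0.12, 0], "roll": -40}, {"grip": 1, "slide": [-0.07, 0.15, 0], "roll": -50}])

```text
time_s: 27.7
tcp_pos: [0.5419, -0.1508, 0.1816]
eef_rot: [179.9, -0.0, -132.7]
contact_force: [-0.2, -0.4, -5.0]
gripper_width: 0.0218
```

apply_moves(commands=[{"grip": 1, "slide": [0, 0, 0], "roll": -10}, {"grip": 1, "slide": [0, 0, 0], "roll": -20}, {"grip": 1, "slide": [0, 0, 0], "roll": -30}, {"grip": 1, "slide": [0, 0, 0], "roll": -40}, {"grip": 1, "slide": [0, 0, 0], "roll": -43}])

```text
time_s: 28.32
tcp_pos: [0.5411, -0.1518, 0.1816]
eef_rot: [179.9, 0.0, -89.8]
contact_force: [1.1, 0.5, -3.8]
gripper_width: 0.0216
```

apply_moves(commands=[{"grip": 1, "slide": [0, 0, 0], "roll": 0}, {"grip": 1, "slide": [0, 0, 0], "roll": 0}, {"grip": 1, "slide": [0, 0, 0], "roll": 0}])

```text
time_s: 28.7
tcp_pos: [0.5418, -0.1519, 0.1822]
eef_rot: [180.0, 0.0, -90.0]
contact_force: [0.3, -0.7, -4.1]
gripper_width: 0.0217
```

```bash
cat > mh.py <<'E'
from h import *
import sys
to([0.543,-.1325,.17])
s=get_state(); yw=np.radians(s["eef_rot"][2]); tx=np.array([np.cos(yw),np.sin(yw)]);ty=np.array([np.sin(yw),-np.cos(yw)]);tcp=np.array(s["tcp_pos"])
for n in ("side","top","wrist"):
    im,d=capture(n);c=get_calibration(n)
    cv2.imwrite("pics/mh_%s.png"%n,cv2.resize((im[60:290,120:360] if n=="side" else im[100:300,200:420] if n=='top' else im)[...,::-1],None,fx=1.5 if n=='wrist' else 3,fy=1.5 if n=='wrist' else 3))
    P=cloud(d,c);r=P-tcp;a=r[...,:2]@tx;b=r[...,:2]@ty;z=r[...,2];g=im.astype(int)
    m=(d>0)&(a<-.017)&(a>-.075)&(abs(b)<.03)&(z>-.012)&(z<.05)&(g.max(-1)<110)
    if m.sum()>20: print(n,"head",m.sum(),"a",np.percentile(a[m],[2,98]).round(4),"b",np.percentile(b[m],[2,98]).round(4),"z",np.percentile(z[m],[2,98]).round(4))
    m=(d>0)&(a>.02)&(a<.12)&(abs(b)<.02)&(z>.0)&(z<.05)&(g[...,0]>g[...,2]+30)
    if m.sum()>20:
        zt=z[m]; q=a[m]; print(n,"handle",m.sum(),"b",np.median(b[m]).round(4),"z top near/far",np.percentile(zt[q<.05],90).round(4) if (q<.05).any() else 0,np.percentile(zt[q>.08],90).round(4) if (q>.08).any() else 0,"end a",q.max().round(4), "dir",np.degrees(np.polyfit(q,b[m],1)[0]).round(2))
E
python3 mh.py
```

```text
slide [-0.0194 -0.0012  0.0122]
t 28.7 pos [ 0.5418 -0.1519  0.1822] rot [179.98   0.   -90.04] F [ 0.3 -0.7 -4.1] w 0.0217
side head 429 a [-0.071  -0.0276] b [-0.0196  0.024 ] z [-0.0041  0.0496]
side handle 27 b 0.009 z top near/far 0.0292 0.0304 end a 0.0882 dir 5.01
top head 491 a [-0.0676 -0.0283] b [-0.0192  0.0266] z [-0.0026  0.0496]
top handle 237 b 0.0044 z top near/far 0 0.032 end a 0.1061 dir -3.71
wrist head 104 a [-0.0229 -0.0203] b [-0.0123  0.0131] z [0.0096 0.0272]
wrist handle 12555 b -0.0004 z top near/far 0.031 0.0313 end a 0.1053 dir -0.57
```

View pics/mh_side.png

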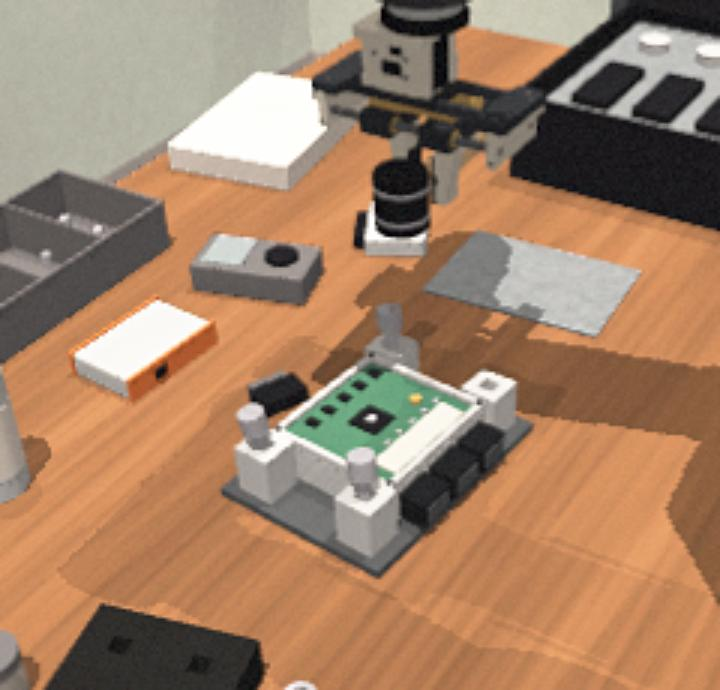

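apply_moves(commands=[{"grip": 1, "slide": [-0.019, -0.001, 0.02], "roll": 0}, {"grip": 1, "slide": [-0.019, -0.001, 0.045], "roll": 0}, {"grip": 1, "slide": [-0.019, -0.001, 0.055], "roll": 0}, {"grip": 1, "slide": [-0.019, -0.001, 0.055], "roll": 0}])

```text
time_s: 29.35
tcp_pos: [0.5427, -0.133, 0.1269]
eef_rot: [179.9, -0.0, -90.0]
contact_force: [0.4, 0.4, -3.2]
gripper_width: 0.0214
```

```bash
python3 mh.py
```

```text
slide [-0.0005 -0.0003 -0.0431]
t 29.35 pos [ 0.5427 -0.133   0.1269] rot [ 1.7992e+02 -2.0000e-02 -9.0000e+01] F [ 0.4  0.4 -3.2] w 0.0214
side head 414 a [-0.0712 -0.0289] b [-0.0199  0.0244] z [-0.0048  0.0494]
top head 396 a [-0.0672 -0.0276] b [-0.0197  0.0261] z [0.0053 0.0499]
top handle 229 b 0.0045 z top near/far 0 0.0332 end a 0.1067 dir -4.67
wrist head 101 a [-0.0229 -0.0202] b [-0.0132  0.0122] z [0.0117 0.0281]
wrist handle 12557 b -0.0009 z top near/far 0.0322 0.0325 end a 0.1058 dir -0.51
```

View pics/mh_side.png

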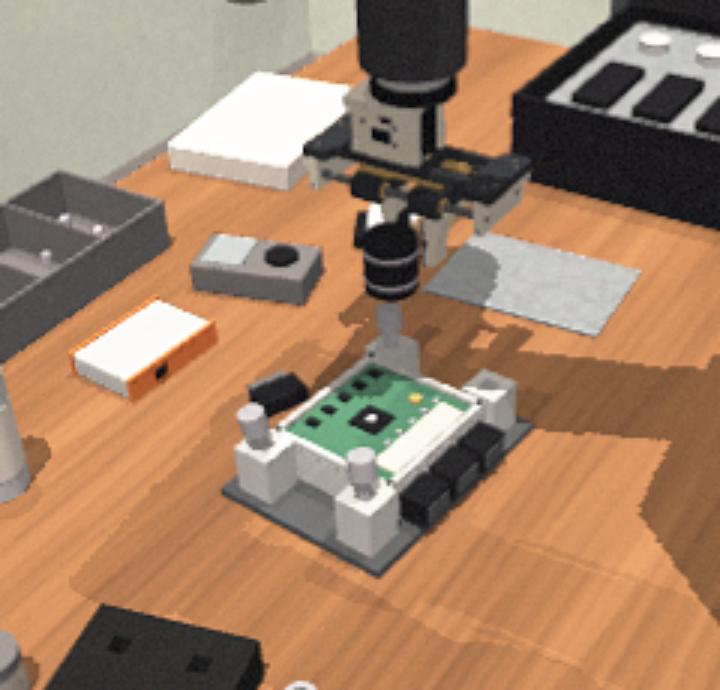

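View pics/mh_top.png

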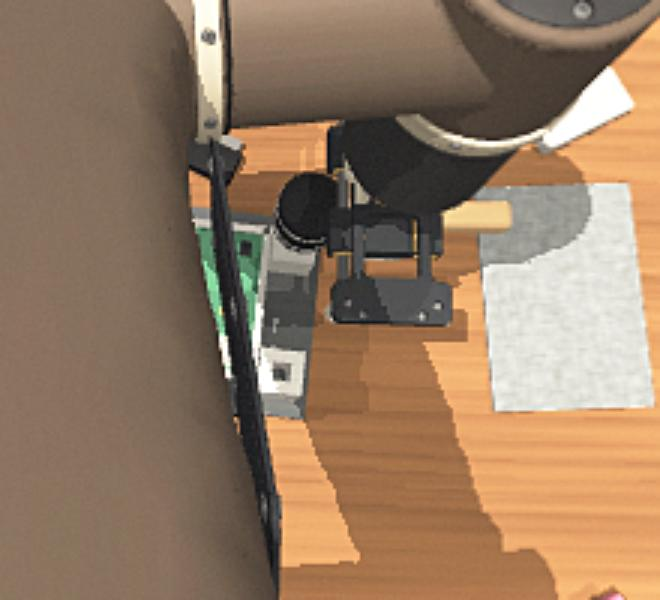

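apply_moves(commands=[{"grip": 1, "slide": [0, 0, 0.02], "roll": 0}, {"grip": 1, "slide": [0, 0, 0.04], "roll": 0}, {"grip": 1, "slide": [0, 0, 0.04], "roll": 0}])

```text
time_s: 29.88
tcp_pos: [0.543, -0.133, 0.0877]
eef_rot: [-180.0, -0.0, -90.0]
contact_force: [-0.4, 0.4, -3.6]
gripper_width: 0.0217
```

apply_moves(commands=[{"grip": 1, "slide": [0, 0, -0.03], "roll": 0}, {"grip": 1, "slide": [0, 0, -0.055], "roll": 0}, {"grip": 1, "slide": [0.05, 0, -0.06], "roll": 0}, {"grip": 1, "slide": [0.06, 0, -0.06], "roll": 0}])

```text
time_s: 30.38
tcp_pos: [0.5437, -0.1948, 0.1492]
eef_rot: [-179.8, -0.0, -90.1]
contact_force: [-0.1, 0.1, -3.4]
gripper_width: 0.0213
```

```bash
python3 heads.py;python3 mh.py
```

```text
side 1 75 top z 0.081 mean top xy [ 0.5465 -0.0875]
side 2 118 top z 0.0937 mean top xy [0.4559 0.1   ]
side 3 103 top z 0.0941 mean top xy [0.5658 0.0981]
slide [-0.0614  0.0001 -0.022 ]
t 30.48 pos [ 0.543  -0.1939  0.148 ] rot [-179.94    0.    -90.11] F [-0.3 -0.7 -4.3] w 0.0214
side head 379 a [-0.0714 -0.0287] b [-0.0171  0.0243] z [-0.0035  0.0496]
side handle 23 b 0.0086 z top near/far 0.0211 0.0268 end a 0.1007 dir -0.33
top head 190 a [-0.0475 -0.0244] b [-0.0214  0.0262] z [0.0239 0.0496]
top handle 176 b 0.006 z top near/far 0 0.0299 end a 0.1033 dir -6.63
wrist head 99 a [-0.0247 -0.0184] b [-0.0121  0.0133] z [0.0096 0.0266]
wrist handle 12196 b -0.0 z top near/far 0.0296 0.0286 end a 0.1051 dir -0.59
```

View pics/mh_side.png

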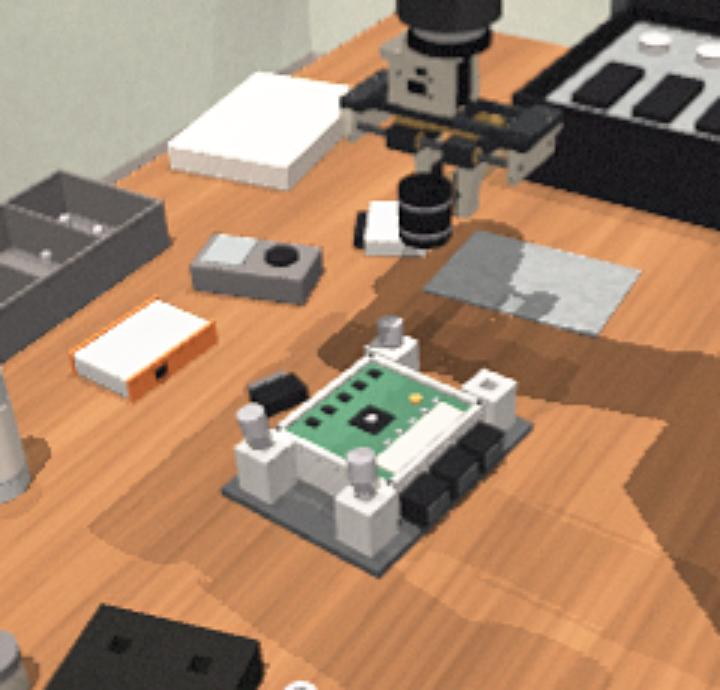

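apply_moves(commands=[{"grip": 1, "slide": [-0.05, 0, 0], "roll": 0}, {"grip": 1, "slide": [-0.061, 0, 0.02], "roll": 0}, {"grip": 1, "slide": [-0.061, 0, 0.025], "roll": 0}, {"grip": 1, "slide": [-0.061, 0, 0.025], "roll": 0}])

```text
time_s: 31.12
tcp_pos: [0.5428, -0.1317, 0.1222]
eef_rot: [180.0, -0.0, -89.9]
contact_force: [0.3, -0.6, -3.4]
gripper_width: 0.0212
```

apply_moves(commands=[{"grip": 1, "slide": [0, 0, 0.022], "roll": 0}, {"grip": 1, "slide": [0, 0, 0.041], "roll": 0}, {"grip": 1, "slide": [0, 0, 0.041], "roll": 0}])

```text
time_s: 31.5
tcp_pos: [0.5433, -0.1329, 0.0819]
eef_rot: [-180.0, -0.1, -90.0]
contact_force: [-1.1, -1.0, -1.5]
gripper_width: 0.0213
```

apply_moves(commands=[{"grip": 1, "slide": [0, 0, -0.03], "roll": 0}, {"grip": 1, "slide": [0, 0, -0.055], "roll": 0}, {"grip": 1, "slide": [0.05, 0, -0.06], "roll": 0}, {"grip": 1, "slide": [0.06, 0, -0.06], "roll": 0}])

```text
time_s: 32.0
tcp_pos: [0.5435, -0.1942, 0.1427]
eef_rot: [-179.9, -0.0, -90.1]
contact_force: [0.1, -0.3, -4.8]
gripper_width: 0.0216
```

```bash
python3 heads.py;python3 mh.py
```

```text
side 1 71 top z 0.0795 mean top xy [ 0.5461 -0.0866]
side 2 122 top z 0.0936 mean top xy [0.4555 0.0998]
side 3 105 top z 0.0939 mean top xy [0.5655 0.0983]
slide [-0.0608 -0.     -0.0284]
t 32.1 pos [ 0.5428 -0.1933  0.1416] rot [-179.97    0.    -90.14] F [-0.8  0.  -4.3] w 0.0214
side head 263 a [-0.072  -0.0394] b [-0.0166  0.0237] z [0.0023 0.0492]
side handle 35 b 0.0091 z top near/far 0.0251 0.0212 end a 0.0969 dir 1.45
top head 23 a [-0.0422 -0.0243] b [-0.0201  0.0265] z [0.0128 0.0499]
top handle 168 b 0.0058 z top near/far 0 0.0232 end a 0.1034 dir -6.25
wrist head 75 a [-0.0256 -0.0181] b [-0.0123  0.0134] z [0.0099 0.0272]
wrist handle 11423 b 0.0 z top near/far 0.028 0.0221 end a 0.1046 dir -0.48
```

View zoomed.

```bash
python3 -c "
from h import *
im,d=capture('side');c=get_calibration('side');u=proj([.543,-.0885,.066],c)[0];print(u)
P=cloud(d,c);m=(d>0)&(np.hypot(P[...,0]-.543,P[...,1]+.0885)<.026)&(P[...,2]>.06)&(P[...,2]<.1)
print(np.sort(P[m][:,2]).round(4)[::3]); 
x,y=u.astype(int);save('z15.png',im[y-35:y+35,x-40:x+40],8)
for e in [(.543,-.0885)]:
  for z in (.055,.077,.066): print(z,(proj([*e,z],c)[0]-[x-40,y-35])*8)
"
```

```text
[251.11202584 171.22903472]
[0.0601 0.0623 0.0631 0.0653 0.0655 0.066  0.0668 0.0678 0.0698 0.0701
 0.0708 0.0724 0.0749 0.0756 0.0763 0.0765 0.0769 0.0773 0.0782 0.0785
 0.0787 0.0789 0.079  0.0792 0.0796 0.0808]
0.055 [321.65921631 307.32159662]
0.077 [320.12450262 256.04947294]
0.066 [320.89620673 281.83227777]
```

View pics/z15.png

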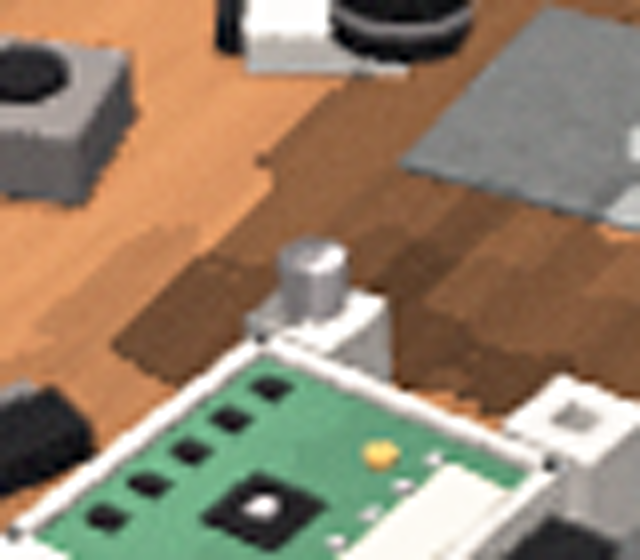

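View pics/mh_side.png

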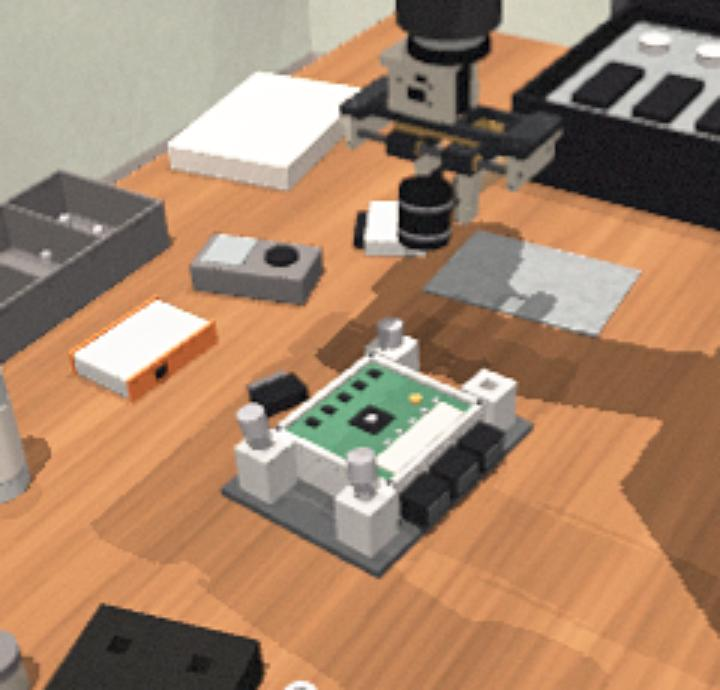

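apply_moves(commands=[{"grip": 1, "slide": [-0.05, -0.004, -0.01], "roll": 0}, {"grip": 1, "slide": [-0.1, -0.008, -0.01], "roll": 0}, {"grip": 1, "slide": [-0.15, -0.012, -0.01], "roll": 0}, {"grip": 1, "slide": [-0.2, -0.0155, -0.01], "roll": 0}, {"grip": 1, "slide": [-0.24, -0.0155, -0.01], "roll": 0}])

```text
time_s: 32.92
tcp_pos: [0.5583, 0.0509, 0.1514]
eef_rot: [-180.0, 0.0, -89.9]
contact_force: [0.5, -0.9, -3.9]
gripper_width: 0.0218
```

apply_moves(commands=[{"grip": 1, "slide": [0, 0, 0], "roll": 0}, {"grip": 1, "slide": [0, 0, 0], "roll": 0}])

```text
time_s: 33.17
tcp_pos: [0.558, 0.0487, 0.1512]
eef_rot: [180.0, -0.0, -89.9]
contact_force: [-0.4, -0.1, -4.8]
gripper_width: 0.0216
```

```bash
python3 mh.py; python3 -c "
from h import *
to([.5585,.0465,.125])
im,d=capture('wrist');c=get_calibration('wrist');P=cloud(d,c)
m=(d>0)&(np.hypot(P[...,0]-.543,P[...,1]+.0885)<.016)&(P[...,2]>.058)&(P[...,2]<.12)
print(m.sum(),np.percentile(P[m][:,2],[50,80,95]) if m.any() else '')
m=(d>0)&(np.hypot(P[...,0]-.543,P[...,1]+.0885)<.026)&(P[...,2]>.05)&(P[...,2]<.058);print('ear',np.median(P[m][:,2]) if m.any() else '')"
```

```text
slide [ 0.1811  0.0153 -0.0188]
t 33.17 pos [0.558  0.0487 0.1512] rot [ 1.7997e+02 -1.0000e-02 -8.9910e+01] F [-0.4 -0.1 -4.8] w 0.0216
side head 331 a [-0.0723 -0.0384] b [-0.0143  0.0246] z [0.0011 0.0493]
top head 51 a [-0.0652 -0.0448] b [0.011  0.0268] z [0.0006 0.0498]
top handle 344 b 0.0045 z top near/far 0.0279 0.0233 end a 0.1063 dir 0.69
wrist head 69 a [-0.0225 -0.0188] b [-0.0127  0.013 ] z [0.0101 0.0273]
wrist handle 11746 b 0.0 z top near/far 0.0288 0.0228 end a 0.1073 dir -0.23
slide [ 0.001  -0.0003  0.0263]
t 33.33 pos [0.5582 0.0475 0.1513] rot [ 1.7999e+02 -1.0000e-02 -9.0040e+01] F [ 0.2 -0.1 -3.6] w 0.0219
283 [0.07713133 0.07788918 0.07873682]
ear 0.05461304389948813
```

View pics/mh_wrist.png

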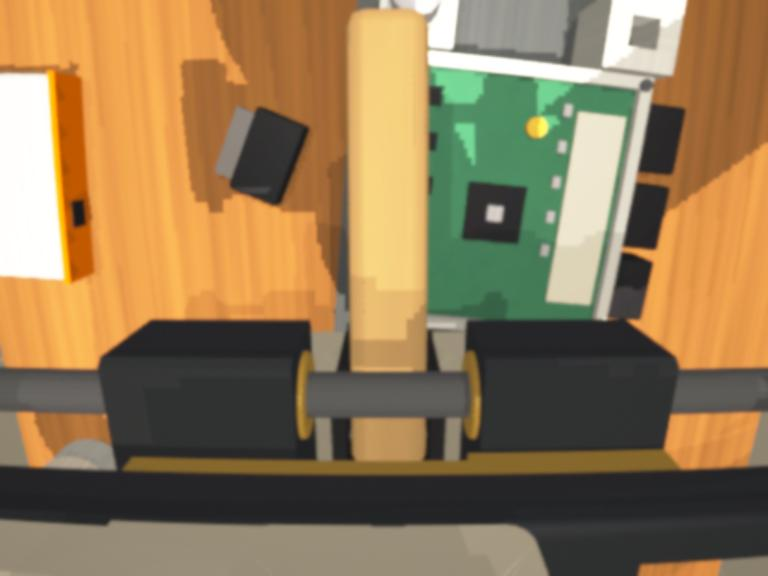

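View pics/mh_side.png

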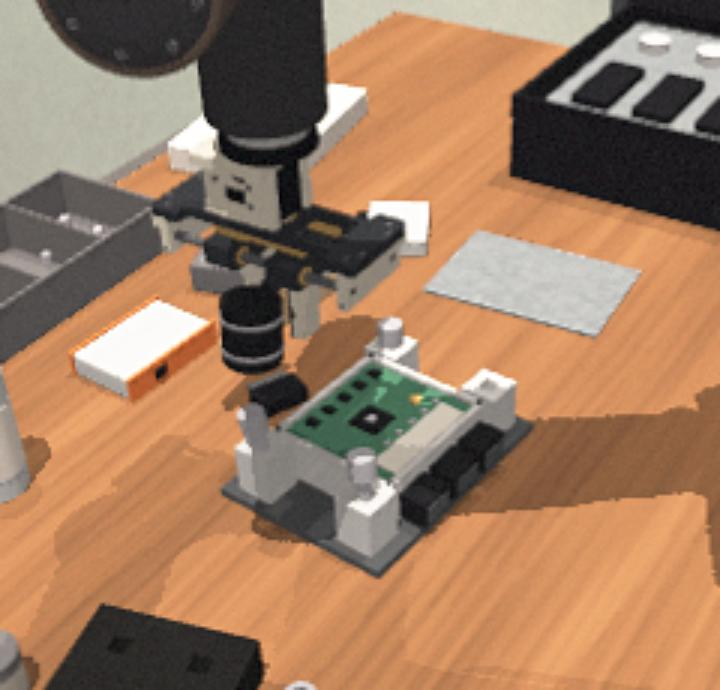

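apply_moves(commands=[{"grip": 1, "slide": [0.001, 0, 0.02], "roll": 0}, {"grip": 1, "slide": [0.001, 0, 0.026], "roll": 0}, {"grip": 1, "slide": [0.001, 0, 0.026], "roll": 0}])

```text
time_s: 33.75
tcp_pos: [0.5583, 0.0466, 0.1251]
eef_rot: [180.0, -0.0, -90.0]
contact_force: [0.2, -0.8, -2.7]
gripper_width: 0.0213
```

apply_moves(commands=[{"grip": 1, "slide": [0, 0, 0.022], "roll": 0}, {"grip": 1, "slide": [0, 0, 0.043], "roll": 0}, {"grip": 1, "slide": [0, 0, 0.043], "roll": 0}])

```text
time_s: 34.12
tcp_pos: [0.5592, 0.046, 0.0833]
eef_rot: [-179.9, -0.1, -90.0]
contact_force: [0.2, -5.1, -0.9]
gripper_width: 0.0213
```

apply_moves(commands=[{"grip": 1, "slide": [0, 0, -0.03], "roll": 0}, {"grip": 1, "slide": [0, 0, -0.065], "roll": 0}, {"grip": 1, "slide": [0.05, 0, -0.065], "roll": 0}, {"grip": 1, "slide": [0.08, 0, -0.065], "roll": 0}])

```text
time_s: 34.62
tcp_pos: [0.5589, -0.034, 0.1488]
eef_rot: [-179.9, 0.0, -90.0]
contact_force: [-0.4, -0.7, -3.9]
gripper_width: 0.0215
```

```bash
python3 heads.py;python3 mh.py
```

```text
side 1 73 top z 0.0797 mean top xy [ 0.5463 -0.0861]
side 2 121 top z 0.094 mean top xy [0.4555 0.0999]
side 3 100 top z 0.0869 mean top xy [0.5646 0.0968]
top 1 44 top z 0.0795 mean top xy [ 0.5415 -0.0933]
top 2 93 top z 0.0944 mean top xy [0.4531 0.0965]
top 3 93 top z 0.0866 mean top xy [0.5619 0.0929]
slide [ 0.0973  0.0152 -0.0217]
t 34.73 pos [ 0.5584 -0.0353  0.1483] rot [-1.7995e+02 -1.0000e-02 -9.0130e+01] F [ 0.1  0.3 -3.8] w 0.0218
side head 273 a [-0.0723 -0.0343] b [-0.0176  0.0243] z [0.011  0.0493]
side handle 38 b 0.0095 z top near/far 0.0192 0.0103 end a 0.0898 dir -10.63
top head 108 a [-0.0701 -0.0389] b [-0.0031  0.0267] z [0.0091 0.0471]
top handle 264 b 0.0038 z top near/far 0.0229 0.0134 end a 0.1048 dir 0.26
wrist head 50 a [-0.03  -0.022] b [-0.0132  0.0134] z [0.0027 0.0283]
wrist handle 10227 b -0.0001 z top near/far 0.0258 0.0119 end a 0.1025 dir -0.49
```

View pics/mh_side.png

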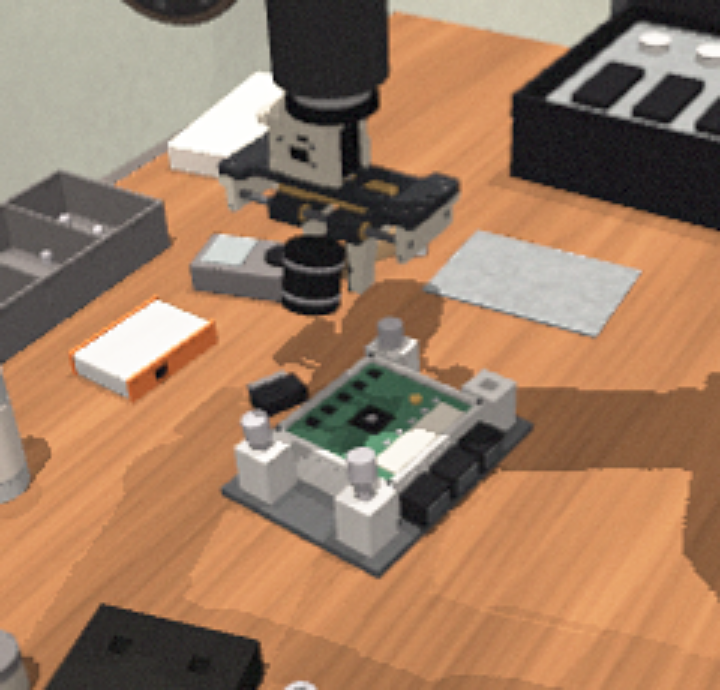

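apply_moves(commands=[{"grip": 1, "slide": [0.03, 0.002, -0.02], "roll": 0}, {"grip": 1, "slide": [0.08, 0.005, -0.03], "roll": 10}, {"grip": 1, "slide": [0.13, 0.01, -0.03], "roll": 20}, {"grip": 1, "slide": [0.18, 0.015, -0.03], "roll": 30}, {"grip": 1, "slide": [0.23, 0.02, -0.03], "roll": 40}])

```text
time_s: 35.5
tcp_pos: [0.5388, -0.2635, 0.1777]
eef_rot: [-180.0, 0.0, -130.2]
contact_force: [2.5, 0.5, -4.5]
gripper_width: 0.0217
```

apply_moves(commands=[{"grip": 1, "slide": [0, 0, 0], "roll": 10}, {"grip": 1, "slide": [0, 0, 0], "roll": 20}, {"grip": 1, "slide": [0, 0, 0], "roll": 30}, {"grip": 1, "slide": [0, 0, 0], "roll": 40}, {"grip": 1, "slide": [0, 0, 0], "roll": 46.5}])

```text
time_s: 36.12
tcp_pos: [0.5389, -0.262, 0.1774]
eef_rot: [180.0, -0.0, -176.7]
contact_force: [0.8, 0.0, -3.5]
gripper_width: 0.0215
```

apply_moves(commands=[{"grip": 1, "slide": [0, 0, 0], "roll": 0}, {"grip": 1, "slide": [0, 0, 0], "roll": 0}, {"grip": 1, "slide": [0, 0, 0], "roll": 0}])

```text
time_s: 36.5
tcp_pos: [0.5385, -0.2626, 0.1773]
eef_rot: [180.0, -0.0, -176.4]
contact_force: [-0.8, -0.2, -3.8]
gripper_width: 0.0214
```

```bash
python3 -c "
from h import *
to([.532,-.329,.06])
from scipy.optimize import least_squares
im,d=capture('side');c=get_calibration('side');P=cloud(d,c);g=im.astype(int)
m=(d>0)&(P[...,2]>.001)&(P[...,2]<.008)&(abs(P[...,0]-.52)<.16)&(abs(P[...,1]+.33)<.12)&(np.ptp(g,-1)<22)&(g.min(-1)>60)
k,l,st,ce=cv2.connectedComponentsWithStats(m.astype(np.uint8));i=1+st[1:,4].argmax();q=P[l==i];print(len(q),cv2.minAreaRect((q[:,:2]*1000).astype(np.float32)))
save('sd20.png',im[60:240,230:450],3)
im,d=capture('wrist');save('wr20.png',im,1.3)
"
```

```text
slide [ 0.0107 -0.0658  0.1173]
t 36.5 pos [ 0.5385 -0.2626  0.1773] rot [ 180.     -0.   -176.39] F [-0.8 -0.2 -3.8] w 0.0214
1381 ((515.406982421875, -327.3411560058594), (200.24827575683594, 144.72853088378906), 2.8774354457855225)
```

View pics/sd20.png

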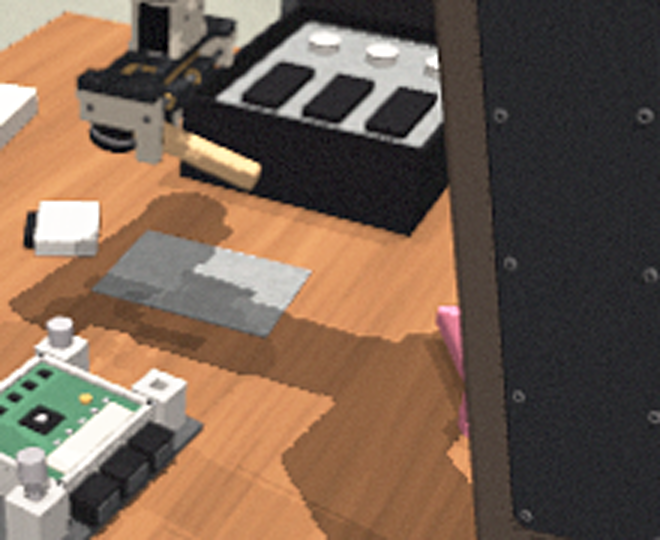

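View pics/wr20.png

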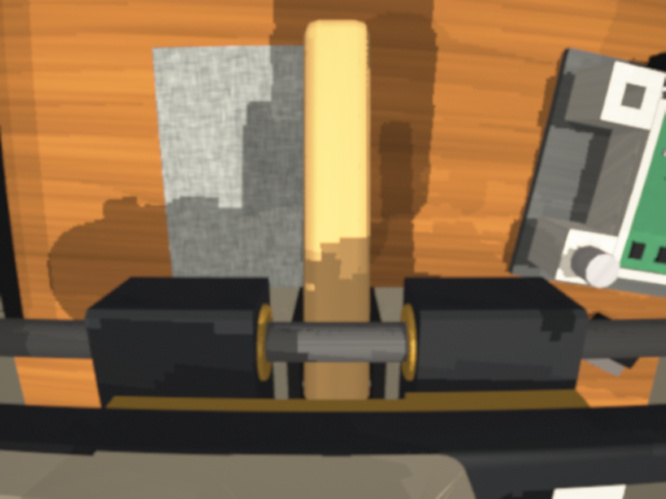

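apply_moves(commands=[{"grip": 1, "slide": [0.01, -0.05, 0.03], "roll": 0}, {"grip": 1, "slide": [0.0095, -0.065, 0.08], "roll": 0}, {"grip": 1, "slide": [0.0095, -0.065, 0.12], "roll": 0}, {"grip": 1, "slide": [0.0095, -0.065, 0.14], "roll": 0}, {"grip": 1, "slide": [0.0095, -0.065, 0.145], "roll": 0}])

```text
time_s: 37.22
tcp_pos: [0.5319, -0.3282, 0.0307]
eef_rot: [179.9, -0.2, -176.5]
contact_force: [1.1, -0.4, -3.0]
gripper_width: 0.0214
```

apply_moves(commands=[{"grip": 1, "slide": [0, 0, 0.006], "roll": 0}, {"grip": 1, "slide": [0, 0, 0.01], "roll": 0}, {"grip": 1, "slide": [0, 0, 0.012], "roll": 0}])

```text
time_s: 37.6
tcp_pos: [0.5333, -0.3283, 0.0208]
eef_rot: [-180.0, 0.1, -176.5]
contact_force: [0.3, 0.9, -3.4]
gripper_width: 0.0216
```

apply_moves(commands=[{"grip": 1, "slide": [0, 0, 0.002], "roll": 0}, {"grip": 1, "slide": [0, 0, 0.004], "roll": 0}, {"grip": 1, "slide": [0, 0, 0.005], "roll": 0}])

```text
time_s: 37.98
tcp_pos: [0.5337, -0.3285, 0.0162]
eef_rot: [-180.0, 0.1, -176.5]
contact_force: [0.6, 0.8, 4.2]
gripper_width: 0.0215
```

apply_moves(commands=[{"grip": 1, "slide": [0, 0, 0.001], "roll": 0}, {"grip": 1, "slide": [0, 0, 0.002], "roll": 0}, {"grip": 1, "slide": [0, 0, 0.003], "roll": 0}])

```text
time_s: 38.35
tcp_pos: [0.5347, -0.3286, 0.0131]
eef_rot: [-179.9, 0.2, -176.5]
contact_force: [7.2, 1.9, 3.6]
gripper_width: 0.0214
```

apply_moves(commands=[{"grip": 0.7, "slide": [0, 0, 0], "roll": 0}, {"grip": 0.6, "slide": [0, 0, 0], "roll": 0}, {"grip": 0.4, "slide": [0, 0, 0], "roll": 0}, {"grip": 0.3, "slide": [0, 0, 0], "roll": 0}, {"grip": 0.3, "slide": [0, 0, 0], "roll": 0}])

```text
time_s: 38.98
tcp_pos: [0.5328, -0.3283, 0.0123]
eef_rot: [180.0, -0.0, -176.5]
contact_force: [0.6, -0.3, 0.3]
gripper_width: 0.058
```

apply_moves(commands=[{"grip": 0.1, "slide": [0, 0, -0.03], "roll": 0}, {"grip": 0, "slide": [0, 0, -0.08], "roll": 0}, {"grip": 0, "slide": [-0.03, 0, -0.12], "roll": 0}, {"grip": 0, "slide": [-0.045, 0, -0.13], "roll": 0}, {"grip": 0, "slide": [-0.045, 0, -0.13], "roll": 0}])

```text
time_s: 39.6
tcp_pos: [0.579, -0.3255, 0.1432]
eef_rot: [-180.0, 0.1, -176.5]
contact_force: [-0.3, 1.0, 0.3]
gripper_width: 0.0877
```

```bash
python3 mal.py wr21.png 2>/dev/null; python3 heads.py; python3 -c "
from h import *
im,d=capture('side');save('sd21.png',im[60:240,230:450],3)"
```

```text
slide [ 0.0274  0.0273 -0.1068]
t 39.6 pos [ 0.579  -0.3255  0.1432] rot [-1.7996e+02  1.1000e-01 -1.7646e+02] F [-0.3  1.   0.3] w 0.0877
wrist head 3201 [ 0.5774 -0.3258  0.0583] circ 0.5789 -0.3257 0.025
wrist handle 4574 med [ 0.493  -0.3316  0.0414] rect 497.2 -331.5 118.0 22.1 dir deg 4.07 pt [ 0.4943 -0.3316]
wrist mat 12759 517.2 -287.9 184.0 57.2 ang 4.0 z 0.0027
side 1 70 top z 0.0795 mean top xy [ 0.5463 -0.0863]
side 2 120 top z 0.0934 mean top xy [0.4555 0.0998]
side 3 99 top z 0.0868 mean top xy [0.5645 0.0966]
top 1 84 top z 0.0799 mean top xy [ 0.5439 -0.09  ]
top 2 90 top z 0.0941 mean top xy [0.4534 0.0971]
top 3 93 top z 0.0866 mean top xy [0.5623 0.0933]
```

View pics/wr21.png

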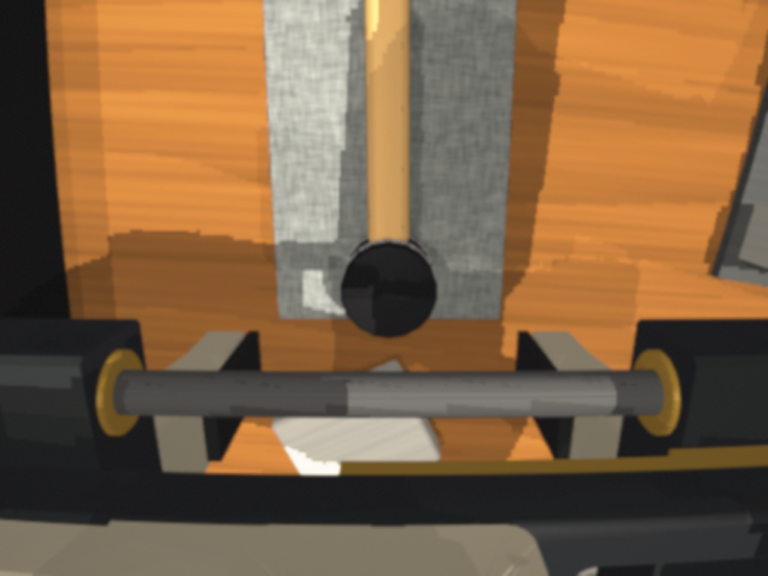

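View pics/sd21.png

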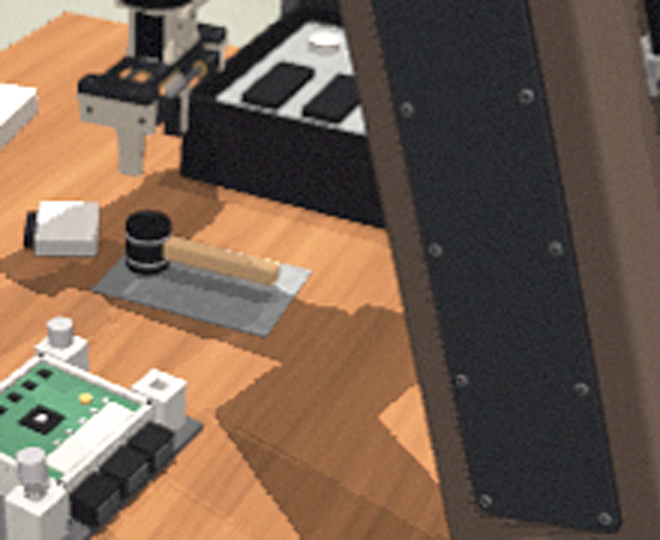

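apply_moves(commands=[{"grip": 0, "slide": [0, 0, 0.04], "roll": 0}, {"grip": 0, "slide": [0, 0, 0.08], "roll": 0}, {"grip": 0, "slide": [0, 0, 0.11], "roll": 0}, {"grip": 0, "slide": [0, 0, 0.125], "roll": 0}, {"grip": 0, "slide": [0, 0, 0.125], "roll": 0}])

```text
time_s: 40.48
tcp_pos: [0.577, -0.3255, 0.0163]
eef_rot: [180.0, -0.1, -176.5]
contact_force: [-0.3, -1.1, 0.3]
gripper_width: 0.0877
```

apply_moves(commands=[{"grip": 0.3, "slide": [0, 0, 0], "roll": 0}, {"grip": 0.6, "slide": [0, 0, 0], "roll": 0}, {"grip": 1, "slide": [0, 0, 0], "roll": 0}, {"grip": 1, "slide": [0, 0, 0], "roll": 0}, {"grip": 1, "slide": [0, 0, 0], "roll": 0}], grip_force=60)

```text
time_s: 41.1
tcp_pos: [0.578, -0.3255, 0.0177]
eef_rot: [-180.0, 0.0, -176.5]
contact_force: [-0.7, 1.5, 3.3]
gripper_width: 0.0493
```

apply_moves(commands=[{"grip": 1, "slide": [0, 0, 0], "roll": 0}, {"grip": 1, "slide": [0, 0, -0.03], "roll": 0}, {"grip": 1, "slide": [0, 0, -0.08], "roll": 0}, {"grip": 1, "slide": [0, 0, -0.13], "roll": 0}, {"grip": 1, "slide": [0, 0, -0.16], "roll": 0}])

```text
time_s: 41.72
tcp_pos: [0.5781, -0.3257, 0.1793]
eef_rot: [-180.0, 0.1, -176.5]
contact_force: [0.7, -0.8, -4.5]
gripper_width: 0.049
```

```bash
python3 -c "
from h import *
to([.56,.09,.18])
im,d=capture('wrist');save('wr22.png',im,1.2)
im,d=capture('side');save('sd22.png',im[20:240,200:420],2.7)"
```

```text
slide [-0.0073  0.416  -0.0007]
t 41.73 pos [ 0.5781 -0.3257  0.1793] rot [-1.7998e+02  9.0000e-02 -1.7650e+02] F [ 0.7 -0.8 -4.5] w 0.049
```

View pics/sd22.png

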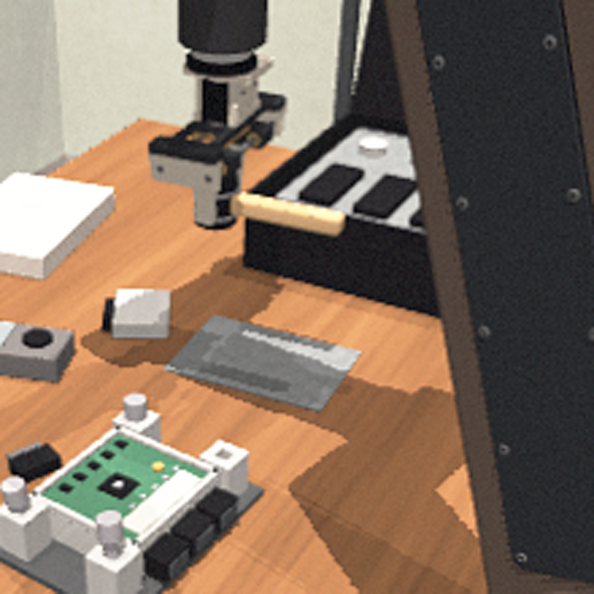

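View pics/wr22.png

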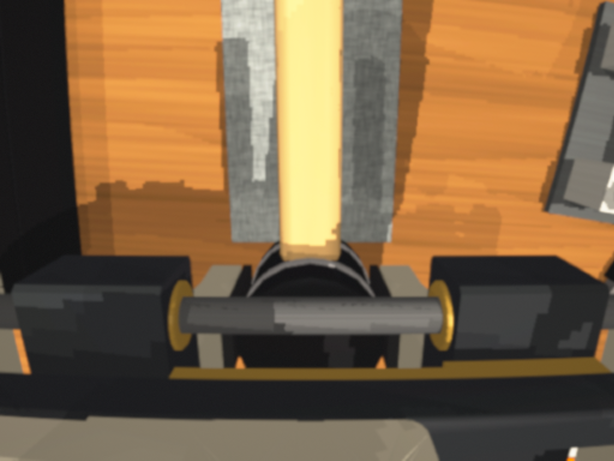

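apply_moves(commands=[{"grip": 1, "slide": [0.01, 0.055, 0], "roll": 0}, {"grip": 1, "slide": [0.02, 0.11, 0], "roll": 0}, {"grip": 1, "slide": [0.03, 0.165, 0], "roll": 0}, {"grip": 1, "slide": [0.045, 0.22, 0], "roll": 0}, {"grip": 1, "slide": [0.06, 0.275, 0], "roll": 0}])

```text
time_s: 42.45
tcp_pos: [0.4993, -0.0533, 0.1754]
eef_rot: [180.0, -0.2, -176.5]
contact_force: [0.4, 1.3, -2.9]
gripper_width: 0.0492
```

apply_moves(commands=[{"grip": 1, "slide": [0.01, 0.05, 0], "roll": 0}, {"grip": 1, "slide": [0.025, 0.1, 0.01], "roll": 0}, {"grip": 1, "slide": [0.042, 0.158, 0.03], "roll": 0}, {"grip": 1, "slide": [0.042, 0.158, 0.03], "roll": 0}, {"grip": 1, "slide": [0.042, 0.158, 0.03], "roll": 0}])

```text
time_s: 43.08
tcp_pos: [0.4487, 0.1004, 0.1462]
eef_rot: [-179.9, -0.1, -176.4]
contact_force: [0.8, -0.4, -4.1]
gripper_width: 0.0489
```

```bash
python3 -c "
from h import *
to([.4505,.0995,.125])
im,d=capture('side');save('sd23.png',im[80:290,130:340],2.8)"
```

```text
slide [-0.0017 -0.001   0.0212]
t 43.08 pos [0.4487 0.1004 0.1462] rot [-1.7994e+02 -1.1000e-01 -1.7641e+02] F [ 0.8 -0.4 -4.1] w 0.0489
```

View pics/sd23.png

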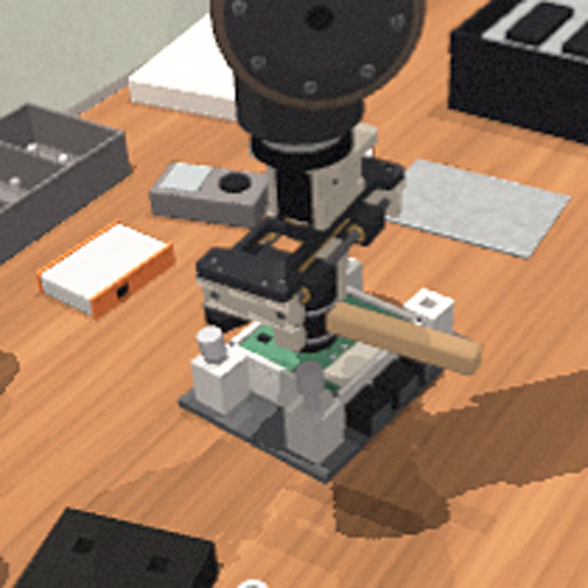

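apply_moves(commands=[{"grip": 1, "slide": [-0.001, -0.0005, 0.015], "roll": 0}, {"grip": 1, "slide": [-0.001, -0.0005, 0.021], "roll": 0}, {"grip": 1, "slide": [-0.001, -0.0005, 0.041], "roll": 0}, {"grip": 1, "slide": [-0.001, -0.0005, 0.055], "roll": 0}, {"grip": 1, "slide": [-0.001, -0.0005, 0.055], "roll": 0}])

```text
time_s: 43.75
tcp_pos: [0.4511, 0.0996, 0.0925]
eef_rot: [180.0, 0.0, -176.6]
contact_force: [-1.6, 1.4, -1.0]
gripper_width: 0.0497
```

apply_moves(commands=[{"grip": 1, "slide": [0, 0, 0], "roll": 0}, {"grip": 1, "slide": [0, 0, 0], "roll": 0}])

```text
time_s: 44.0
tcp_pos: [0.4509, 0.0997, 0.0925]
eef_rot: [180.0, 0.0, -176.5]
contact_force: [-0.1, 0.3, -0.9]
gripper_width: 0.0493
```

apply_moves(commands=[{"grip": 1, "slide": [0, 0, -0.015], "roll": 0}, {"grip": 1, "slide": [0, 0, -0.015], "roll": 0}, {"grip": 1, "slide": [0, 0, 0.0015], "roll": 0}, {"grip": 1, "slide": [0, 0, 0.0015], "roll": 0}, {"grip": 1, "slide": [0, 0, 0.0015], "roll": 0}])

```text
time_s: 44.62
tcp_pos: [0.4508, 0.1001, 0.0906]
eef_rot: [180.0, 0.0, -176.5]
contact_force: [0.3, 1.2, -2.1]
gripper_width: 0.0494
```

apply_moves(commands=[{"grip": 1, "slide": [0, 0, -0.015], "roll": 0}, {"grip": 1, "slide": [0, 0, -0.015], "roll": 0}, {"grip": 1, "slide": [0, 0, 0.002], "roll": 0}, {"grip": 1, "slide": [0, 0, 0.002], "roll": 0}, {"grip": 1, "slide": [0, 0, 0.002], "roll": 0}])

```text
time_s: 45.25
tcp_pos: [0.4519, 0.0999, 0.0894]
eef_rot: [-180.0, 0.1, -176.5]
contact_force: [1.7, -2.8, 5.1]
gripper_width: 0.0495
```

apply_moves(commands=[{"grip": 1, "slide": [0, 0, -0.015], "roll": 0}, {"grip": 1, "slide": [0, 0, -0.015], "roll": 0}, {"grip": 1, "slide": [0, 0, 0.0015], "roll": 0}, {"grip": 1, "slide": [0, 0, 0.0015], "roll": 0}, {"grip": 1, "slide": [0, 0, 0.0015], "roll": 0}])

```text
time_s: 45.88
tcp_pos: [0.4523, 0.1005, 0.088]
eef_rot: [180.0, 0.2, -176.4]
contact_force: [1.0, -0.5, 8.0]
gripper_width: 0.0491
```

apply_moves(commands=[{"grip": 1, "slide": [0, 0, -0.03], "roll": 0}, {"grip": 1, "slide": [-0.02, 0, -0.06], "roll": 0}, {"grip": 1, "slide": [-0.07, -0.015, -0.06], "roll": 0}, {"grip": 1, "slide": [-0.107, -0.017, -0.06], "roll": 0}, {"grip": 1, "slide": [-0.107, -0.017, -0.06], "roll": 0}])

```text
time_s: 46.5
tcp_pos: [0.56, 0.0892, 0.1452]
eef_rot: [-180.0, -0.1, -176.6]
contact_force: [-0.4, -0.0, -4.5]
gripper_width: 0.0493
```

```bash
python3 heads.py; python3 -c "
from h import *
to([.5595,.0905,.125])
im,d=capture('side');save('sd24.png',im[80:290,130:340],2.8)
P=cloud(d,get_calibration('side'));t=np.array(get_state()['tcp_pos']);m=(d>0)&(np.hypot(P[...,0]-t[0],P[...,1]-t[1])<.028)&(P[...,2]>t[2]-.03)&(im.max(-1)<100);print('lowest mallet z rel tcp',np.percentile(P[m][:,2]-t[2],[1,5]))
"
```

```text
side 1 74 top z 0.0801 mean top xy [ 0.5453 -0.0864]
side 2 98 top z 0.0786 mean top xy [0.45   0.1033]
side 3 99 top z 0.0868 mean top xy [0.5647 0.0959]
top 1 85 top z 0.0794 mean top xy [ 0.544  -0.0896]
top 2 28 top z 0.0798 mean top xy [0.4466 0.1055]
slide [-0.0021  0.0014  0.0205]
t 46.6 pos [0.5575 0.089  0.1455] rot [-1.7996e+02 -1.7000e-01 -1.7656e+02] F [ 0.4  0.6 -4.6] w 0.0495
lowest mallet z rel tcp [-0.0074596  -0.00343627]
```

View pics/sd24.png

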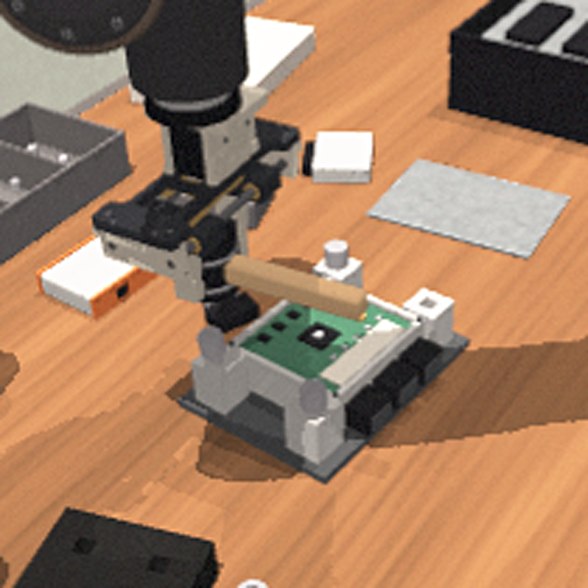

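apply_moves(commands=[{"grip": 1, "slide": [-0.001, 0.001, 0.015], "roll": 0}, {"grip": 1, "slide": [-0.001, 0.001, 0.025], "roll": 0}, {"grip": 1, "slide": [-0.001, 0.001, 0.042], "roll": 0}, {"grip": 1, "slide": [-0.001, 0.001, 0.056], "roll": 0}, {"grip": 1, "slide": [-0.001, 0.001, 0.056], "roll": 0}])

```text
time_s: 47.28
tcp_pos: [0.5586, 0.0902, 0.0905]
eef_rot: [-179.9, -0.1, -176.5]
contact_force: [-1.1, -0.1, -2.2]
gripper_width: 0.0494
```

apply_moves(commands=[{"grip": 1, "slide": [0, 0, -0.015], "roll": 0}, {"grip": 1, "slide": [0, 0, -0.015], "roll": 0}, {"grip": 1, "slide": [0, 0, 0.0015], "roll": 0}, {"grip": 1, "slide": [0, 0, 0.0015], "roll": 0}, {"grip": 1, "slide": [0, 0, 0.0015], "roll": 0}])

```text
time_s: 47.9
tcp_pos: [0.5588, 0.0904, 0.089]
eef_rot: [-180.0, -0.1, -176.5]
contact_force: [0.0, -0.4, -2.9]
gripper_width: 0.0496
```

apply_moves(commands=[{"grip": 1, "slide": [0, 0, -0.015], "roll": 0}, {"grip": 1, "slide": [0, 0, -0.015], "roll": 0}, {"grip": 1, "slide": [0, 0, 0.002], "roll": 0}, {"grip": 1, "slide": [0, 0, 0.002], "roll": 0}, {"grip": 1, "slide": [0, 0, 0.002], "roll": 0}])

```text
time_s: 48.52
tcp_pos: [0.56, 0.0909, 0.0884]
eef_rot: [180.0, 0.1, -176.5]
contact_force: [2.0, 0.7, -1.2]
gripper_width: 0.0493
```

apply_moves(commands=[{"grip": 1, "slide": [0, 0, -0.015], "roll": 0}, {"grip": 1, "slide": [0, 0, -0.015], "roll": 0}, {"grip": 1, "slide": [0, 0, 0.0015], "roll": 0}, {"grip": 1, "slide": [0, 0, 0.0015], "roll": 0}, {"grip": 1, "slide": [0, 0, 0.0015], "roll": 0}])

```text
time_s: 49.15
tcp_pos: [0.5606, 0.0913, 0.0871]
eef_rot: [180.0, 0.2, -176.4]
contact_force: [-2.1, 1.6, 10.1]
gripper_width: 0.0493
```

apply_moves(commands=[{"grip": 1, "slide": [0, 0, -0.03], "roll": 0}, {"grip": 1, "slide": [0, 0, -0.08], "roll": 0}, {"grip": 1, "slide": [-0.04, -0.04, -0.12], "roll": 0}, {"grip": 1, "slide": [-0.08, -0.08, -0.16], "roll": 0}, {"grip": 1, "slide": [-0.09, -0.1, -0.19], "roll": 0}])

```text
time_s: 49.78
tcp_pos: [0.656, -0.0049, 0.2747]
eef_rot: [-180.0, -0.2, -176.5]
contact_force: [1.1, 0.5, -3.8]
gripper_width: 0.0492
```

apply_moves(commands=[{"grip": 1, "slide": [0, 0, 0], "roll": 0}, {"grip": 1, "slide": [0, 0, 0], "roll": 0}, {"grip": 1, "slide": [0, 0, 0], "roll": 0}])

```text
time_s: 50.15
tcp_pos: [0.6541, -0.0031, 0.2742]
eef_rot: [-180.0, -0.2, -176.5]
contact_force: [0.4, -0.4, -3.8]
gripper_width: 0.0491
```

```bash
python3 heads.py
cat > wh.py <<'E'
from h import *
import sys
to([.578,-.3257,.18])
E=[(.4334,-.0787),(.543,-.0885),(.4494,.1003),(.5589,.0905)]
im,d=capture('wrist');c=get_calibration('wrist');P=cloud(d,c);save(sys.argv[1],im,1.5)
for i,e in enumerate(E):
    r=np.hypot(P[...,0]-e[0],P[...,1]-e[1]); z=P[...,2]
    t=(d>0)&(r<.010)&(z>.062)&(z<.11); ea=(d>0)&(r>.015)&(r<.022)&(z>.048)&(z<.06)
    if t.sum()>5: print(i,t.sum(),"top",np.median(z[t]).round(4),"ear",np.median(z[ea]).round(4) if ea.sum() else None,"diff",(np.median(z[t])-np.median(z[ea])).round(4),"p10,90",np.percentile(z[t],[10,90]).round(4))
E
python3 wh.py wr25.png
```

```text
side 1 73 top z 0.0797 mean top xy [ 0.5455 -0.0862]
side 2 98 top z 0.0789 mean top xy [0.4506 0.1024]
side 3 87 top z 0.0797 mean top xy [0.5594 0.0936]
top 1 84 top z 0.0795 mean top xy [ 0.5437 -0.0898]
top 2 83 top z 0.0788 mean top xy [0.4483 0.0997]
top 3 82 top z 0.079 mean top xy [0.5571 0.09  ]
slide [ 0.0965 -0.3173  0.0951]
t 50.25 pos [ 0.6545 -0.003   0.2751] rot [-1.7999e+02 -1.0000e-01 -1.7644e+02] F [ 0.5  1.6 -3.2] w 0.0495
1 310 top 0.0776 ear 0.0549 diff 0.0227 p10,90 [0.0763 0.0789]
3 295 top 0.0772 ear 0.055 diff 0.0222 p10,90 [0.0763 0.0782]
```

View pics/wr25.png

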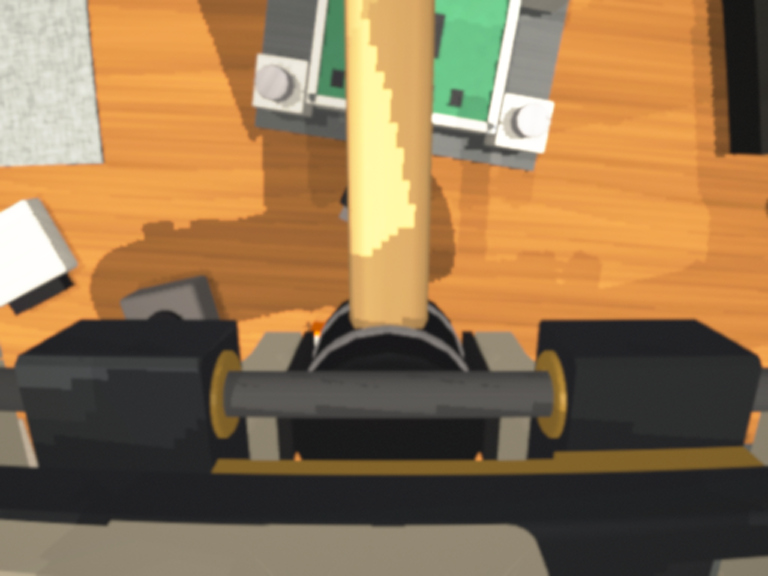

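View pics/last_side.png

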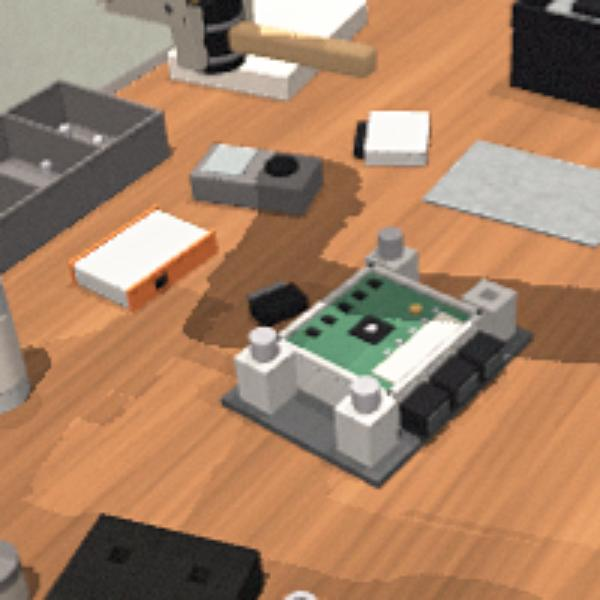

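apply_moves(commands=[{"grip": 1, "slide": [0.05, -0.03, 0], "roll": 0}, {"grip": 1, "slide": [0.1, -0.06, 0.03], "roll": 0}, {"grip": 1, "slide": [0.116, -0.0785, 0.08], "roll": 0}, {"grip": 1, "slide": [0.116, -0.0785, 0.13], "roll": 0}, {"grip": 1, "slide": [0.116, -0.0785, 0.145], "roll": 0}])

```text
time_s: 50.92
tcp_pos: [0.5421, -0.0893, 0.1289]
eef_rot: [-180.0, -0.3, -176.5]
contact_force: [0.6, 0.3, -3.1]
gripper_width: 0.0494
```

apply_moves(commands=[{"grip": 1, "slide": [0, 0, 0], "roll": 0}, {"grip": 1, "slide": [0, 0, 0], "roll": 0}, {"grip": 1, "slide": [0, 0, 0], "roll": 0}])

```text
time_s: 51.3
tcp_pos: [0.5455, -0.0888, 0.1329]
eef_rot: [180.0, 0.2, -176.5]
contact_force: [-0.2, -1.0, -3.4]
gripper_width: 0.0495
```

```bash
python3 -c "
from h import *
to([.5435,-.0885,.088])"
```

```text
slide [0.002  0.0005 0.0449]
t 51.3 pos [ 0.5455 -0.0888  0.1329] rot [ 1.7999e+02  1.6000e-01 -1.7647e+02] F [-0.2 -1.  -3.4] w 0.0495
```

apply_moves(commands=[{"grip": 1, "slide": [0.002, 0, 0.015], "roll": 0}, {"grip": 1, "slide": [0.002, 0, 0.028], "roll": 0}, {"grip": 1, "slide": [0.002, 0, 0.044], "roll": 0}, {"grip": 1, "slide": [0.002, 0, 0.044], "roll": 0}, {"grip": 1, "slide": [0.002, 0, 0.044], "roll": 0}])

```text
time_s: 51.92
tcp_pos: [0.5424, -0.0893, 0.0867]
eef_rot: [-180.0, -0.0, -176.5]
contact_force: [1.0, -0.1, -2.7]
gripper_width: 0.0493
```

apply_moves(commands=[{"grip": 1, "slide": [0, 0, -0.015], "roll": 0}, {"grip": 1, "slide": [0, 0, -0.015], "roll": 0}, {"grip": 1, "slide": [0, 0, 0.0015], "roll": 0}, {"grip": 1, "slide": [0, 0, 0.0015], "roll": 0}, {"grip": 1, "slide": [0, 0, 0.0015], "roll": 0}])

```text
time_s: 52.55
tcp_pos: [0.5427, -0.0892, 0.0862]
eef_rot: [180.0, 0.1, -176.5]
contact_force: [1.2, 0.4, -1.4]
gripper_width: 0.0492
```

apply_moves(commands=[{"grip": 1, "slide": [0, 0, -0.015], "roll": 0}, {"grip": 1, "slide": [0, 0, -0.015], "roll": 0}, {"grip": 1, "slide": [0, 0, 0.002], "roll": 0}, {"grip": 1, "slide": [0, 0, 0.002], "roll": 0}, {"grip": 1, "slide": [0, 0, 0.002], "roll": 0}])

```text
time_s: 53.18
tcp_pos: [0.5439, -0.0891, 0.0852]
eef_rot: [-180.0, 0.2, -176.5]
contact_force: [1.4, 0.8, 5.0]
gripper_width: 0.0494
```

apply_moves(commands=[{"grip": 1, "slide": [0, 0, -0.015], "roll": 0}, {"grip": 1, "slide": [0, 0, -0.015], "roll": 0}, {"grip": 1, "slide": [0, 0, 0.002], "roll": 0}, {"grip": 1, "slide": [0, 0, 0.002], "roll": 0}, {"grip": 1, "slide": [0, 0, 0.002], "roll": 0}])

```text
time_s: 53.8
tcp_pos: [0.5442, -0.0892, 0.0837]
eef_rot: [-180.0, 0.2, -176.4]
contact_force: [-1.0, 2.3, 9.3]
gripper_width: 0.0494
```

apply_moves(commands=[{"grip": 1, "slide": [0, 0, -0.05], "roll": 0}, {"grip": 1, "slide": [0, 0.02, -0.1], "roll": 0}, {"grip": 1, "slide": [-0.02, 0.06, -0.15], "roll": 0}, {"grip": 1, "slide": [-0.04, 0.095, -0.19], "roll": 0}, {"grip": 1, "slide": [-0.045, 0.095, -0.215], "roll": 0}])

```text
time_s: 54.42
tcp_pos: [0.5824, 0.0106, 0.2987]
eef_rot: [180.0, 0.1, -176.4]
contact_force: [0.3, -0.1, -4.1]
gripper_width: 0.0492
```

apply_moves(commands=[{"grip": 1, "slide": [0, 0, 0], "roll": 0}, {"grip": 1, "slide": [0, 0, 0], "roll": 0}, {"grip": 1, "slide": [0, 0, 0], "roll": 0}])

```text
time_s: 54.8
tcp_pos: [0.5804, 0.0076, 0.2951]
eef_rot: [-180.0, -0.2, -176.5]
contact_force: [0.4, 0.5, -3.6]
gripper_width: 0.0493
```

```bash
python3 wh.py wr26.png; python3 heads.py
```

```text
slide [ 0.0224 -0.3326  0.1151]
t 54.8 pos [0.5804 0.0076 0.2951] rot [-1.7998e+02 -1.6000e-01 -1.7655e+02] F [ 0.4  0.5 -3.6] w 0.0493
1 265 top 0.0771 ear 0.0549 diff 0.0222 p10,90 [0.0759 0.0783]
2 285 top 0.0771 ear 0.0548 diff 0.0223 p10,90 [0.0761 0.0781]
3 237 top 0.0772 ear 0.055 diff 0.0222 p10,90 [0.0762 0.0784]
side 1 69 top z 0.0786 mean top xy [ 0.5432 -0.0866]
side 2 95 top z 0.0786 mean top xy [0.4502 0.1031]
side 3 83 top z 0.079 mean top xy [0.5595 0.0939]
top 1 82 top z 0.0787 mean top xy [ 0.5403 -0.0904]
top 2 83 top z 0.0789 mean top xy [0.4481 0.0997]
top 3 83 top z 0.0794 mean top xy [0.5571 0.0904]
```

View pics/wr26.png

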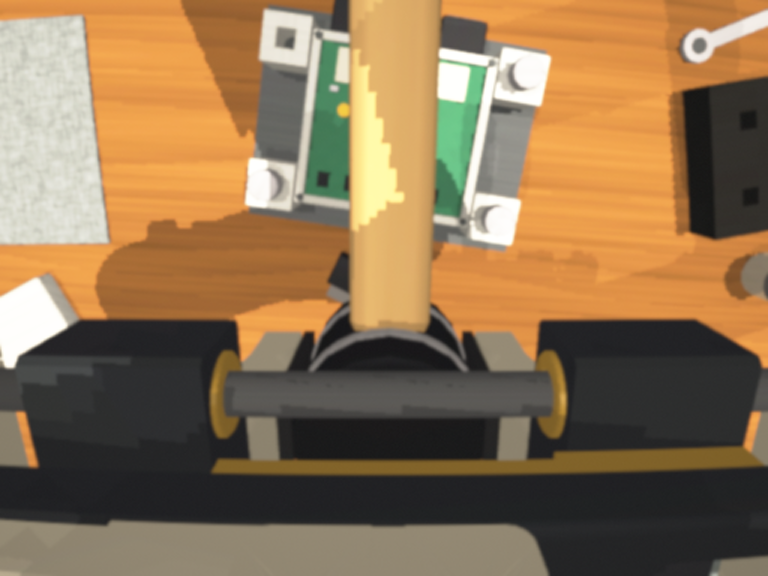

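apply_moves(commands=[{"grip": 1, "slide": [0.0, -0.06, 0], "roll": 0}, {"grip": 1, "slide": [0.005, -0.12, 0], "roll": 0}, {"grip": 1, "slide": [0.01, -0.18, 0.02], "roll": 0}, {"grip": 1, "slide": [0.015, -0.24, 0.05], "roll": 0}, {"grip": 1, "slide": [0.0225, -0.3, 0.08], "roll": 0}])

```text
time_s: 55.58
tcp_pos: [0.5776, -0.2849, 0.2205]
eef_rot: [-180.0, 0.0, -176.5]
contact_force: [1.7, 0.1, -3.6]
gripper_width: 0.0495
```

apply_moves(commands=[{"grip": 1, "slide": [0, -0.033, 0.04], "roll": 0}, {"grip": 1, "slide": [0, -0.033, 0.06], "roll": 0}, {"grip": 1, "slide": [0, -0.033, 0.06], "roll": 0}, {"grip": 1, "slide": [0, -0.033, 0.06], "roll": 0}])

```text
time_s: 56.08
tcp_pos: [0.5805, -0.316, 0.1627]
eef_rot: [-180.0, 0.1, -176.5]
contact_force: [0.5, 0.5, -4.9]
gripper_width: 0.0494
```

```bash
python3 -c "
from h import *
to([.577,-.3255,.03])
im,d=capture('wrist');c=get_calibration('wrist');save('wr27.png',im,1.3);P=cloud(d,c);g=im.astype(int)
im2,d2=capture('side');c2=get_calibration('side');save('sd27.png',im2[60:240,230:450],3)
P=cloud(d2,c2);t=np.array(get_state()['tcp_pos']);m=(d2>0)&(np.hypot(P[...,0]-t[0],P[...,1]-t[1])<.03)&(P[...,2]>.02)&(P[...,2]<t[2]+.03)&(im2.max(-1)<110);print(m.sum(),'low rel tcp',np.percentile(P[m][:,2]-t[2],[1,5]) if m.any() else '')
"
```

```text
slide [ 0.0041 -0.0093  0.1327]
t 56.08 pos [ 0.5805 -0.316   0.1627] rot [-1.7995e+02  6.0000e-02 -1.7646e+02] F [ 0.5  0.5 -4.9] w 0.0494
61 low rel tcp [-0.00281778 -0.00176723]
```

View pics/sd27.png

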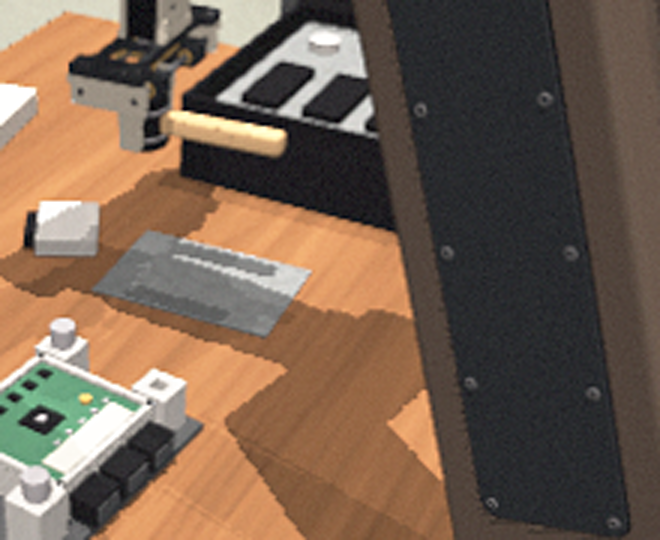

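View pics/wr27.png

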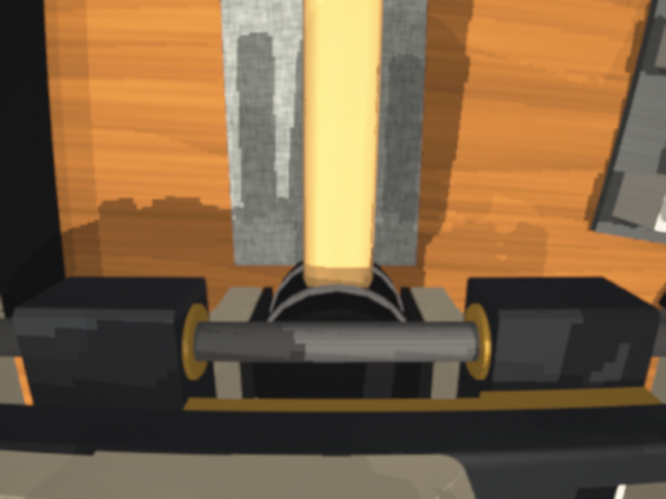

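apply_moves(commands=[{"grip": 1, "slide": [0.004, -0.009, 0.05], "roll": 0}, {"grip": 1, "slide": [0.004, -0.009, 0.1], "roll": 0}, {"grip": 1, "slide": [0.004, -0.009, 0.125], "roll": 0}, {"grip": 1, "slide": [0.004, -0.009, 0.133], "roll": 0}, {"grip": 1, "slide": [0.004, -0.009, 0.138], "roll": 0}])

```text
time_s: 56.8
tcp_pos: [0.5777, -0.3252, 0.0248]
eef_rot: [-179.9, 0.1, -176.4]
contact_force: [-0.0, 0.9, -3.7]
gripper_width: 0.0497
```

apply_moves(commands=[{"grip": 1, "slide": [0, 0, 0.003], "roll": 0}, {"grip": 1, "slide": [0, 0, 0.006], "roll": 0}, {"grip": 1, "slide": [0, 0, 0.006], "roll": 0}])

```text
time_s: 57.18
tcp_pos: [0.5766, -0.3252, 0.0179]
eef_rot: [-180.0, 0.0, -176.5]
contact_force: [-0.1, -0.2, -3.6]
gripper_width: 0.0491
```

apply_moves(commands=[{"grip": 1, "slide": [0, 0, 0.002], "roll": 0}, {"grip": 1, "slide": [0, 0, 0.003], "roll": 0}, {"grip": 1, "slide": [0, 0, 0.003], "roll": 0}])

```text
time_s: 57.55
tcp_pos: [0.5764, -0.3251, 0.0144]
eef_rot: [180.0, -0.0, -176.5]
contact_force: [-0.4, -0.5, -4.2]
gripper_width: 0.0495
```

apply_moves(commands=[{"grip": 1, "slide": [0, 0, 0.001], "roll": 0}, {"grip": 1, "slide": [0, 0, 0.002], "roll": 0}, {"grip": 1, "slide": [0, 0, 0.002], "roll": 0}])

```text
time_s: 57.92
tcp_pos: [0.5764, -0.3251, 0.0124]
eef_rot: [180.0, -0.0, -176.5]
contact_force: [-0.3, 0.0, -4.1]
gripper_width: 0.0493
```

apply_moves(commands=[{"grip": 1, "slide": [0, 0, 0.001], "roll": 0}, {"grip": 1, "slide": [0, 0, 0.001], "roll": 0}])

```text
time_s: 58.18
tcp_pos: [0.5764, -0.3251, 0.0115]
eef_rot: [180.0, -0.0, -176.5]
contact_force: [0.1, 0.2, -2.7]
gripper_width: 0.0492
```

apply_moves(commands=[{"grip": 1, "slide": [0, 0, 0.001], "roll": 0}, {"grip": 1, "slide": [0, 0, 0.001], "roll": 0}])

```text
time_s: 58.42
tcp_pos: [0.5765, -0.3252, 0.0113]
eef_rot: [-180.0, 0.0, -176.5]
contact_force: [-1.9, 1.8, 3.6]
gripper_width: 0.0495
```

apply_moves(commands=[{"grip": 0.35, "slide": [0, 0, 0], "roll": 0}, {"grip": 0.2, "slide": [0, 0, 0], "roll": 0}, {"grip": 0, "slide": [0, 0, 0], "roll": 0}, {"grip": 0, "slide": [0, 0, 0], "roll": 0}, {"grip": 0, "slide": [0, 0, 0], "roll": 0}], grip_force=20)

```text
time_s: 59.05
tcp_pos: [0.5765, -0.3251, 0.0105]
eef_rot: [-180.0, -0.0, -176.5]
contact_force: [-0.5, -0.6, 0.3]
gripper_width: 0.0867
```

apply_moves(commands=[{"grip": 0, "slide": [0, 0, -0.03], "roll": 0}, {"grip": 0, "slide": [0, 0, -0.08], "roll": 0}, {"grip": 0, "slide": [0, 0, -0.13], "roll": 0}, {"grip": 0, "slide": [-0.02, 0, -0.18], "roll": 0}, {"grip": 0, "slide": [-0.02, 0, -0.21], "roll": 0}])

```text
time_s: 59.68
tcp_pos: [0.598, -0.3242, 0.2237]
eef_rot: [-179.9, 0.2, -176.5]
contact_force: [0.1, 0.2, 0.5]
gripper_width: 0.0877
```

```bash
python3 mal.py wr28.png 2>/dev/null; python3 heads.py; python3 -c "
from h import *
im,d=capture('side');save('sd28.png',im,1.5)"
```

```text
slide [ 0.0464  0.0271 -0.0263]
t 59.67 pos [ 0.598  -0.3242  0.2237] rot [-179.91    0.2  -176.46] F [0.1 0.2 0.5] w 0.0877
wrist head 1982 [ 0.5717 -0.3048  0.0633] circ 0.5731 -0.3043 0.0249
wrist handle 2663 med [ 0.4918 -0.308   0.0456] rect 493.5 -307.4 112.5 22.3 dir deg 2.25 pt [ 0.4922 -0.308 ]
wrist mat 7237 523.6 -357.7 185.0 83.1 ang 3.5 z 0.0069
side 1 65 top z 0.0785 mean top xy [ 0.5433 -0.0864]
side 2 96 top z 0.079 mean top xy [0.4502 0.1028]
side 3 83 top z 0.079 mean top xy [0.5594 0.0945]
top 1 84 top z 0.0791 mean top xy [ 0.5406 -0.0902]
top 2 83 top z 0.0786 mean top xy [0.4481 0.0996]
top 3 82 top z 0.0793 mean top xy [0.5574 0.0902]
```

View pics/wr28.png

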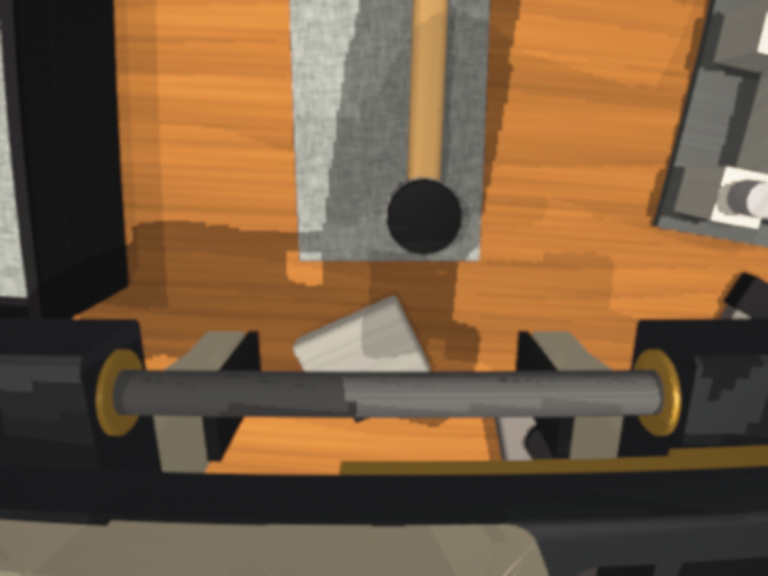

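View pics/sd28.png

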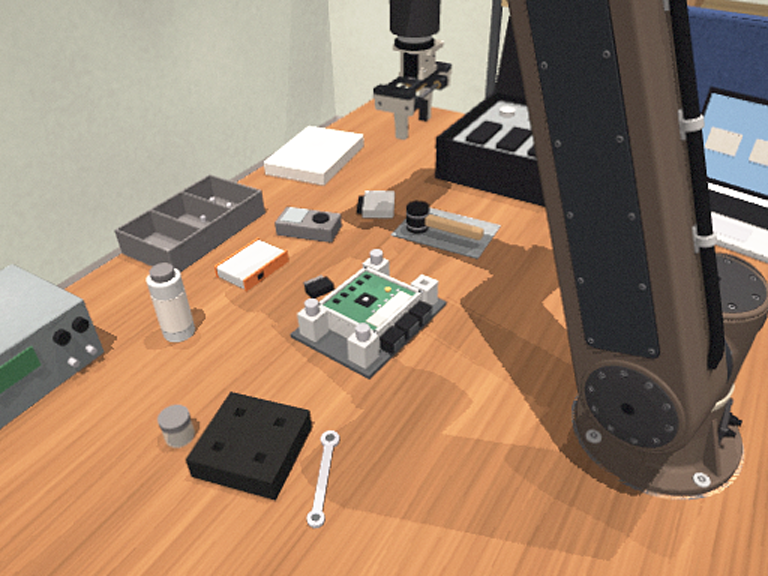

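apply_moves(commands=[{"grip": 0, "slide": [0, 0, 0], "roll": 0}, {"grip": 0, "slide": [0, 0, 0], "roll": 0}, {"grip": 0, "slide": [0, 0, 0], "roll": 0}, {"grip": 0, "slide": [0, 0, 0], "roll": 0}])

```text
time_s: 60.42
tcp_pos: [0.5964, -0.3239, 0.2204]
eef_rot: [180.0, -0.0, -176.5]
contact_force: [-0.2, -1.1, -0.5]
gripper_width: 0.0879
```

```bash
python3 mal.py wr29.png 2>/dev/null; python3 -c "
from h import *
z=np.load('wm.npz',allow_pickle=True);im,c=z['im'],z['c'][0]
im2,d=capture('side');c2=get_calibration('side')
# mat corners predicted
def ov(im,c,hd):
    im=im.copy()
    a=np.radians(3.3);R=np.array([[np.cos(a),-np.sin(a)],[np.sin(a),np.cos(a)]])
    q=np.array([[100,70],[100,-70],[-100,-70],[-100,70]])/1000@R.T+[.5147,-.3285]
    p=proj(np.c_[q,[.004]*4],c);cv2.polylines(im,[np.round(p).astype(np.int32).reshape(-1,1,2)],True,(255,0,0),1)
    t=np.linspace(0,2*np.pi,40);p=proj(np.c_[hd[0]+.025*np.cos(t),hd[1]+.025*np.sin(t),0*t+.004],c);cv2.polylines(im,[np.round(p).astype(np.int32).reshape(-1,1,2)],True,(0,255,0),1)
    return im
save('ovw.png',ov(im,c,(.5731,-.3043)),1.5);save('ovs.png',ov(im2,c2,(.5731,-.3043))[90:210,220:380],5)
"
```

```text
slide [ 0.0449  0.0267 -0.0296]
t 60.42 pos [ 0.5964 -0.3239  0.2204] rot [ 1.800e+02 -2.000e-02 -1.765e+02] F [-0.2 -1.1 -0.5] w 0.0879
wrist head 2008 [ 0.5706 -0.3035  0.0597] circ 0.5715 -0.3032 0.0249
wrist handle 2717 med [ 0.4896 -0.3066  0.0424] rect 491.1 -306.0 113.9 22.3 dir deg 2.26 pt [ 0.49   -0.3066]
wrist mat 16914 519.6 -329.4 187.4 138.1 ang 3.4 z 0.0038
```

View pics/ovw.png

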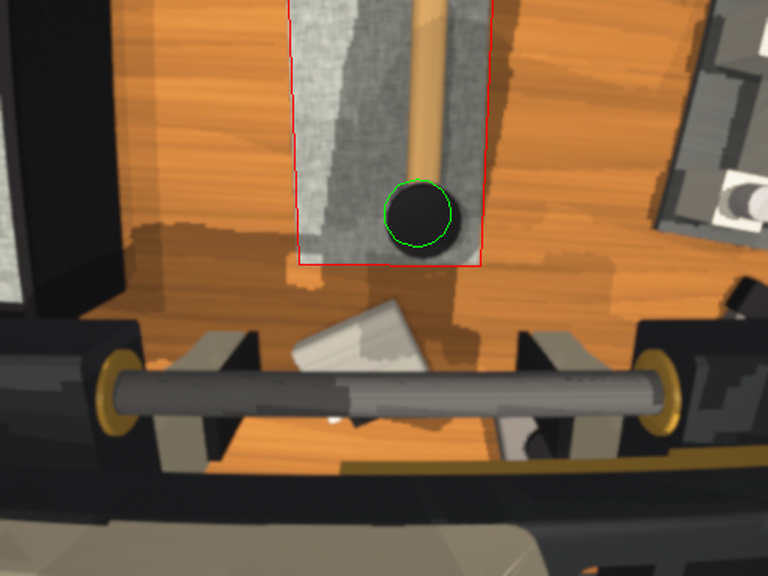

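View pics/ovs.png

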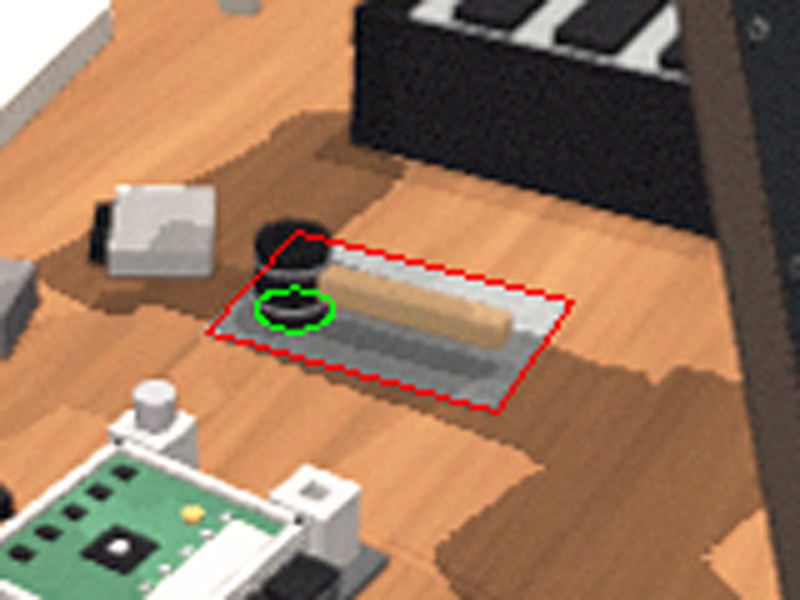

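The mallet got nudged about 22 mm after I let go of it. It still stands level, with head and handle both inside the mat outline: head edge at least 17 mm in from the mat edge, handle end about 8 mm. I'll hand in now.

```bash
python3 heads.py; python3 -c "
from h import *
to([.6,-.32,.22]); print(close_job())"
```

```text
side 1 69 top z 0.0787 mean top xy [ 0.5435 -0.0864]
side 2 93 top z 0.0784 mean top xy [0.4501 0.1029]
side 3 85 top z 0.0789 mean top xy [0.5594 0.0941]
top 1 83 top z 0.0788 mean top xy [ 0.5409 -0.0899]
top 2 83 top z 0.0789 mean top xy [0.4483 0.0994]
top 3 82 top z 0.0793 mean top xy [0.5568 0.0905]
slide [-0.0038  0.0037  0.0006]
t 60.67 pos [ 0.5964 -0.3239  0.2206] rot [-180.      0.   -176.49] F [0.6 0.2 1.3] w 0.0878
the job is handed in; nothing more can be done
None
```

The job is handed in at 60.7 s. All three pins present went into an ear each, were set on the catch by hand (at most about 7 N, below the 9 N trip), and then driven home with the mallet.

**Pins:** In the wrist camera the head tops read 22.2 to 22.3 mm above the ears; 22 mm is home. The side and top cameras read 1 to 2 mm higher, and equally for all three pins.

**Mallet grip:** My first blows, holding the handle, made it slip and tilt. I set the mallet down on the mat and gripped it by its head, level, to finish the pins. I struck pin 1 again because it still sat about 0.5 mm high.

**Mallet on the mat:** After I released it the mallet shifted about 22 mm, probably the announced disturbance. The last view shows it standing level on its head. Head and handle are both inside the mat outline, the handle end by only about 8 mm. I left it there, with the gripper clear of it.

**Rest of the bench:** The pink mallet and the other items were not touched. I checked their places only by eye, not by measurement.

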